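# Set out the pastry bench from the pile on the carrying board

## Robot

A 6-joint arm with a two-finger parallel gripper is mounted at the origin on the work surface. World frame = base frame: x ahead of the robot, y to its left, z up, the work surface at z = 0. Lengths are in mm, angles in degrees, forces in N, time in s.
With the tool pointing down it reaches from about 350 to 850 mm from the base axis. Payload 8.1 kg.
Tool frame: the origin (TCP) lies midway between the tips of the shut fingers; the grasp point (between the pads) lies 19 mm behind it; z points along the fingers, x is the direction in which the jaws open and shut, and the axes are right-handed (so a half turn about z gives the same grasp; the last joint's range is limited). The gripper opens to 85 mm and grips with 20 to 120 N. Pads are 22 mm wide; open, the fingers measure 114 mm over their backs; the gripper's body (76 mm by 85 mm) begins 54 mm behind the grasp point. The pads swing forward as they close: fully open they stand 13 mm farther back than shut.
Start: joints at [-4.893, 7.471, 85.268, -0, 87.261, -4.893], TCP at [600.004, 0.022, 231.292] pointing down, gripper open.
Joint ranges: [-169.43, 169.43], [-51.17, 129.36], [1.28, 143.12], [-76.62, 256.62], [0, 156.53], [-152.29, 152.29]. Speed limits (degrees/s): [136.94, 136.94, 159.86, 180, 180, 180].

## Interface

Orientations are given as [roll, pitch, yaw] about the fixed x, y, z axes, in that order (R = Rz(yaw) Ry(pitch) Rx(roll)).
In Python, from bench import monitor, cams, r gives the robot as it stands.
- The arm moves only by the tool jog_arm, never from a script. Its arguments are lists of equal length, an entry for each row: "offset": the shift along the tool's x, y, z in mm, a list of three; "delta_rot": the turn, a rotation vector about the tool's x, y, z in degrees, a list of three; "jaw": the opening in per cent of the stroke, from 0 (shut) to 100 (fully open). In form: {"offset": [[x, y, z], ...], "delta_rot": [[rx, ry, rz], ...], "jaw": [jaw, ...]}. A call has 1 to 20 rows; each row shifts and turns the pose as measured when the row begins, along the tool's axes as they then stand; what a row does not reach is not made up. A row lasts 1/10 s, in which the tool goes at most 50 mm and 8.59 degrees, less where a joint would pass 70% of its speed; a pose out of reach is approached as far as the arm can. A call is refused whole if a number of a shift passes 50 or a number of a turn 8.59, either way. A call with a gripper value outside its range is refused whole. The fingers move at their own pace and stop on an object; "newtons" is the grip in N (left out, the last holds). Time passes only in rows, so rows that do not move let the fingers close. It gives the time, the measured TCP pose, the force and the opening at its end, in the units of the state.
- monitor.sense(): the state, without advancing time (a new reading comes with each control period).
- cams.snapshot(name): name is "scene" or "side" or "wrist"; returns (picture, depth): 420x560x3 uint8, red, green, blue; 420x560 float32, mm along the optical axis (not along the pixel's ray), 0 where there is no reading.
- cams.camera_model(name): a dict with "K" (3x3 intrinsics, pixels), "camera_from_world" (4x4, takes a point from world to camera coordinates). Camera axes: x right, y down, z forward; pixel columns grow to the right and rows downward; lengths in mm; the calibration is good to about 2 mm. A picture is of the moment at which its call begins: read the wrist's pose just before it. camera_model takes no time and is no camera call; for the wrist camera it gives the pose at the moment of the call.
- r.hand_in(): hands the job in, once; it reports no verdict.
The state is a dict: "time": time; "joint_pos": joint angles; "qd": joint speeds; "joint_efforts": joint torques, N m; "tool_pos": TCP position; "tcp_rot": TCP orientation; "ft_force": force on the tool from outside, world axes, zero at the start; "wrist_torque": the same for the moment, N m; "finger_gap": finger opening in mm.
Only numpy, scipy, OpenCV 4.12 (cv2) and the standard library are available. Lean on these libraries where they do the work, as an engineer would, in place of code of your own. Each camera call takes 0.05 s, during which the arm holds its last target.

## Task

Set out the pastry bench for rolling dough: take apart the pile that was carried in on the small wooden board and set each thing down gently, centred and lengthways, on its own place - the rolling pin in both V notches of its wooden rest, the steel cutter tin on the red tray, the blue-lidded flour tub on the scale's pan and the yellow-lidded butter tub on the metal floor of the white chilling dish. Keep the tin and the tubs level, do not let the pin fall, and leave the measuring jug and the steel dredger where they stand; when you finish, the carrying board is empty and everything stands still on its own.

Things in the scene. Friction and masses are not known exactly. Their poses are not given: they have to be found in the camera images.
- pin: Rolling pin: plain pale beech cylinder, 44 mm in diameter, 250 mm long, rounded ends, about 0.28 kg. Origin: its middle, on its axis; own x along its length, level at the start (y and z roll with it). It starts on top of the pile, square across the tin, between the two ribs of the tin's lid, its axis 25 mm above the lid. Grip it across its middle.
- tin: Cutter tin: closed stainless-steel tin, 164 mm long (own x), 62 mm wide (own y), 46 mm high to the flat lid, 0.4 kg; two ribs 8 mm high, 50 mm long, 7 mm wide run across the lid 17.5 mm either side of its middle. Origin: centre of its underside, z up. It starts as a bridge across both tubs, its length square to theirs. Grip it across its width.
- flour: Flour tub: closed off-white plastic tub with a BLUE lid that stays on, 120 mm long (own x), 60 mm wide (own y), 55 mm high over all, 0.25 to 0.5 kg. Origin: centre of its underside, z up. One of the two tubs side by side under the tin (on either side), about 32 mm between their long sides, ends showing. Grip across the width, 35 to 40 mm up.
- butter: Butter tub: the same tub with a YELLOW lid, 120 mm long (own x), 60 mm wide (own y), 55 mm high, 0.25 to 0.5 kg. Origin: centre of its underside, z up. The other tub at the bottom of the pile; both stand on the small pale wooden carrying board, 15 mm thick.
- rest: Rest for the pin, fixed: brown wooden foot 190 mm long (own x), 72 mm wide (own y), 12 mm thick, with two blocks 22 mm thick and 46 mm high, 70 mm either side of its middle, each with a 90-degree V notch down to 20 mm above the bench. The pin lies lengthways in both, its axis then 51 mm above the bench; 118 mm are clear between the blocks. Origin: centre of its underside, z up.
- tray: Red tray for the cutter tin, fixed: low red plastic tray, 226 mm long (own x), 126 mm wide (own y), floor 6 mm above the bench, rim 6 mm thick and 12 mm high from the bench. Origin: centre of its underside, z up. The tin belongs in its middle, lengthways.
- scale: Kitchen scale for the flour tub, fixed: grey case 156 by 140 mm under a flat steel pan 150 mm long (own x) and 100 mm wide (own y), pan top 28 mm above the bench; a strip with a dark display and two white buttons lies along the pan's own +y side. Origin: on the bench right below the centre of the PAN, z up. The tub belongs in the middle of the pan, lengthways.
- chill: Chilling dish for the butter tub, fixed: white plastic dish, 172 mm long (own x), 112 mm wide (own y); its grooved aluminium floor, 152 by 92 mm, lies 20 mm above the bench inside a rim 10 mm thick and 32 mm high from the bench. Origin: centre of its underside, z up. The tub belongs in the middle of the floor, lengthways.
- jug: Bystander, leave it: clear plastic measuring jug with a reddish band at the rim, 68 mm in diameter, 105 mm high, its handle on its own +y side reaching 61 mm from its middle; light and loose. Origin: centre of its underside.
- dredger: Bystander, leave it: round steel dredger (shaker) with a domed, pierced lid, 68 mm in diameter, 108 mm high; loose. Origin: centre of its underside.
Not all that is in view belongs to the job. Leave any black look-alike of the tin alone. What is shaped like the flour but turquoise is not meant.

How it is judged (in metres and radians):
At the end, for the whole second after the job is handed in: Pin in both V notches (middle within 15 mm of the rest's, axis within 0.08 rad); tin flat on the red tray, flour tub flat on the scale pan, butter tub flat on the chilling dish's floor, each within 15 mm of its place's centre and 0.2 rad of its length; all at rest, tin and tubs level (horizontal distance between pin and rest below 0.015 m and angle between the x axis of pin and the x axis of rest, either way round below 0.08 rad and z of pin in the frame of rest between 0.046 and 0.056 m and horizontal distance between tin and tray below 0.015 m and angle between the x axis of tin and the x axis of tray, either way round below 0.2 rad and z of tin in the frame of tray below 0.01 m and angle between each of tin, flour, butter's own z axis and vertical below 0.06 rad and horizontal distance between flour and scale below 0.015 m and angle between the x axis of flour and the x axis of scale, either way round below 0.2 rad and z of flour in the frame of scale below 0.032 m and horizontal distance between butter and chill below 0.015 m and angle between the x axis of butter and the x axis of chill, either way round below 0.2 rad and z of butter in the frame of chill below 0.024 m and linear speed of each of pin, tin, flour, butter below 0.02 m/s); the robot touches nothing.
It fails at once if the rolling pin falls onto the bench (height (world z) of pin below 0.035 m).
It fails at once if the tin or a tub is tipped by more than 0.5 rad (angle between any of tin, flour, butter's own z axis and vertical above 0.5 rad).
It fails at once if the measuring jug or the dredger is shifted by more than 20 mm (distance of any of jug, dredger from where it was at the start of the episode above 0.02 m).
It fails at once if a thing is let fall or flung (faster than 0.5 m/s while the fingers do not hold it: a drop of over 13 mm) ((linear speed of pin above 0.5 m/s and contact force between the fingers and pin below 0.05 N) or (linear speed of tin above 0.5 m/s and contact force between the fingers and tin below 0.05 N) or (linear speed of flour above 0.5 m/s and contact force between the fingers and flour below 0.05 N) or (linear speed of butter above 0.5 m/s and contact force between the fingers and butter below 0.05 N)).
It also fails if it takes over 141 s, if anything falls off the work surface, if the arm or the gripper's body presses on something with over 40 N, if the wrist force passes 120 N, or if a joint passes its speed limit or range.

## Working session

There is one attempt and no reset: what is moved stays moved. The work goes in short steps, Python scripts to look and compute and a tool call to move; the robot and the scene stay as the last step left them, time stands still between calls to the robot, and variables do not carry over. Pictures are saved under pics/ and viewed, and the job is handed in when it is done.

Besides the shell and the picture viewer there is one more tool, called after "Call:" as name(argument=value, ...) on one line, values as JSON. jog_arm: Moves the arm, as the interface text tells. Its arguments: {"type":"object","properties":{"offset":{"type":"array","items":{"type":"array","items":{"type":"number"}}},"delta_rot":{"type":"array","items":{"type":"array","items":{"type":"number"}}},"jaw":{"type":"array","items":{"type":"number"}},"newtons":{"type":"number"}},"required":["offset","delta_rot","jaw"]}

```bash
ls; mkdir -p pics; python3 - <<'E'
from bench import monitor,cams,r
import cv2,numpy as np
print(monitor.sense())
for n in ["scene","side","wrist"]:
    m=cams.camera_model(n); print(n,np.round(m["K"],1).tolist(),np.round(m["camera_from_world"],4).tolist())
    p,d=cams.snapshot(n)
    cv2.imwrite(f"pics/{n}0.png",p[:,:,::-1]); np.save(f"pics/{n}0.npy",d)
E
```

```text
pics
{'time': 0.0, 'joint_pos': array([-4.89235280e+00,  7.51436263e+00,  8.53309767e+01, -2.32104652e-03,
        8.72626529e+01, -4.89363346e+00]), 'qd': array([-0.00175766, -0.00419051,  0.01731501, -0.07068203, -0.07933416,
        0.11312278]), 'joint_efforts': array([-1.90700346e-03, -5.69404185e+01, -5.00557995e+01, -2.19391650e-04,
        1.44415747e-02,  7.24149572e-05]), 'tool_pos': array([5.99430629e+02, 6.36641672e-02, 2.30235953e+02]), 'tcp_rot': array([-1.79993097e+02,  1.07796269e-01,  1.40018526e-03]), 'ft_force': array([-0.10897425, -0.47825937,  0.12675832]), 'wrist_torque': array([-0.02545357,  0.00743393, -0.04915709]), 'finger_gap': 85.3838452012208}
scene [[463.0, 0.0, 281.1], [0.0, 463.0, 206.6], [0.0, 0.0, 1.0]] [[0.833, 0.5533, -0.0058, -372.5572], [0.3319, -0.508, -0.7948, -50.0296], [-0.4427, 0.6602, -0.6068, 1459.2376], [0.0, 0.0, 0.0, 1.0]]
side [[507.7, 0.0, 281.6], [0.0, 507.7, 217.7], [0.0, 0.0, 1.0]] [[0.9965, -0.0808, -0.0195, -432.7817], [-0.0633, -0.5851, -0.8085, 119.4318], [0.0539, 0.8069, -0.5882, 1264.3208], [0.0, 0.0, 0.0, 1.0]]
wrist [[317.6, 0.0, 276.8], [0.0, 317.6, 210.4], [0.0, 0.0, 1.0]] [[1.0, 0.0001, -0.0012, -599.4676], [0.0004, -0.9607, 0.2777, -34.9107], [-0.0012, -0.2777, -0.9607, 380.4044], [0.0, 0.0, 0.0, 1.0]]
```

View pics/scene0.png

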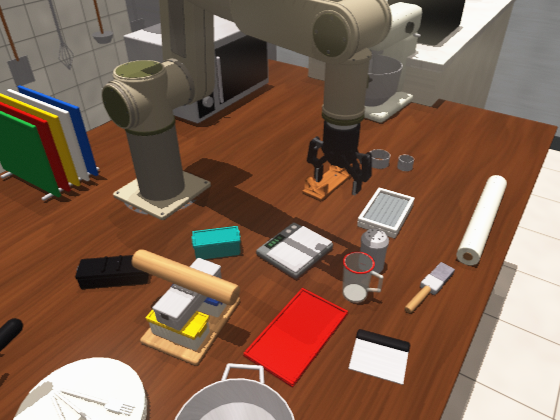

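View pics/side0.png

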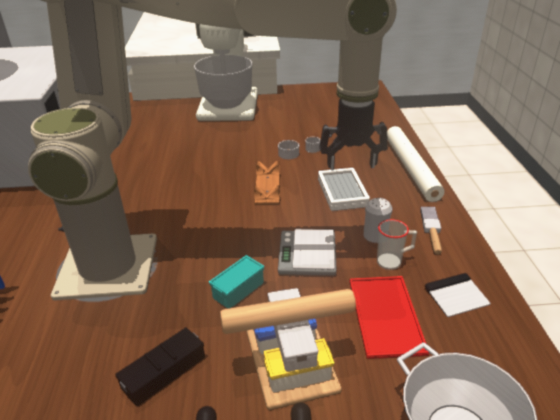

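View pics/wrist0.png

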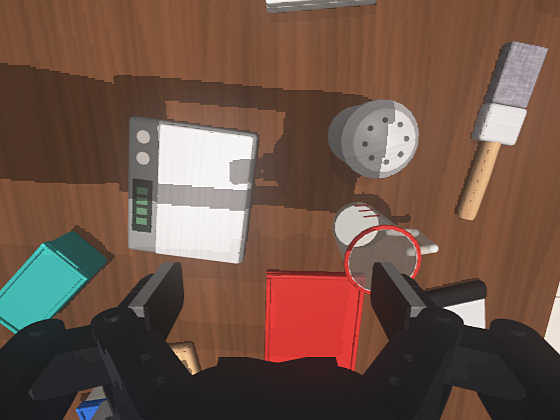

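The scene view shows the pile at about (190,300): the pin on top, the tin beneath it, and the yellow and blue lids. The rest is at (325,182), the dish at (386,210), the scale at (295,248), the tray at (297,335), the jug at (357,277) and the dredger at (374,250).

Look-alikes:
- Pin at scene (185,275), versus the white paper roll (483,220) and the pastry brush (430,290).
- Tin at (180,300), versus the black tin (110,272).
- Flour tub with blue lid at (210,300), versus the turquoise tub (216,242).
- Butter tub with yellow lid at (178,322).

I choose by colour. Next I'll measure.

```bash
cat > h.py <<'E'
import numpy as np,cv2
from bench import monitor,cams,r
def cloud(name,p=None,d=None,m=None):
    if m is None: m=cams.camera_model(name)
    if p is None: p,d=cams.snapshot(name)
    K=np.array(m["K"]);T=np.array(m["camera_from_world"])
    v,u=np.mgrid[:d.shape[0],:d.shape[1]]
    c=np.stack([(u-K[0,2])/K[0,0]*d,(v-K[1,2])/K[1,1]*d,d],-1)
    w=(c-T[:3,3])@T[:3,:3]
    w[d<=0]=np.nan
    return p,w
def rect(xy):
    (c,s,a)=cv2.minAreaRect(np.float32(xy)); 
    if s[0]<s[1]: s=(s[1],s[0]);a+=90
    return np.round(c,1),np.round(s,1),round((a+90)%180-90,1)
def sel(w,mask,lo,hi,xr=None,yr=None):
    m=mask&(w[...,2]>lo)&(w[...,2]<hi)
    if xr: m&=(w[...,0]>xr[0])&(w[...,0]<xr[1])&(w[...,1]>yr[0])&(w[...,1]<yr[1])
    return m
E
cat > m.py <<'E'
from h import *
C={}
for n in ["scene","side"]:
    p=cv2.imread(f"pics/{n}0.png")[:,:,::-1].copy();d=np.load(f"pics/{n}0.npy")
    p,w=cloud(n,p,d); hsv=cv2.cvtColor(p,cv2.COLOR_RGB2HSV)
    H,S,V=[hsv[...,i].astype(int) for i in range(3)]
    def big(m):
        k,l,st,_=cv2.connectedComponentsWithStats(m.astype(np.uint8),connectivity=8)
        if k<2: return m
        return l==1+np.argmax(st[1:,4])
    def rep(name,m):
        m=big(m); q=w[m]
        if len(q)<8: print(n,name,'none');return
        v,u=np.nonzero(m)
        print(n,name,len(q),'px',u.mean().round(),v.mean().round(),rect(q[:,:2]),'z',np.percentile(q[:,2],[2,50,98]).round(1))
    nn=~np.isnan(w[...,2])
    rep('red',sel(w,((H<6)|(H>174))&(S>180),-5,25))
    rep('yellow',sel(w,(H>22)&(H<35)&(S>150),50,90))
    rep('blue',sel(w,(H>105)&(H<130)&(S>120),50,90,(150,700),(-700,100)))
    rep('turq',sel(w,(H>80)&(H<98)&(S>120),30,90))
    if n=='side': print('desk z', [w[v,u].round(1).tolist() for v,u in [(300,210),(200,480),(340,210),(145,357-30),(250,450)]])
    for nm,(v,u) in {'side':dict(pin=(310,290),tin=(337,296),rest=(185,267),chill=(188,343),pan=(250,315)),'scene':dict(pin=(275,185),tin=(302,178),rest=(185,325),chill=(212,386),pan=(248,295))}[n].items():
        print(n,nm,w[v,u].round(1))
E
python3 m.py
```

```text
scene red 5205 px 296.0 336.0 (array([ 641.2, -228.7]), array([232.8, 134.9]), 88.0) z [ 2.6  7.  14. ]
scene yellow 379 px 195.0 325.0 (array([ 480.3, -370.5]), array([61.2, 37.7]), -81.5) z [64.9 68.4 73. ]
scene blue 60 px 212.0 301.0 (array([ 467.1, -304.2]), array([30.2, 10.8]), 11.9) z [62.  68.1 73. ]
scene turq 1017 px 216.0 239.0 (array([ 324.1, -120.8]), array([122.9,  67.6]), 43.0) z [31.6 52.8 57.5]
scene pin [ 438.8 -339.2  162. ]
scene tin [ 443.8 -373.9  116.5]
scene rest [445.7 241.1  50.8]
scene chill [639.5 256.5  20.7]
scene pan [507.3 -25.   30. ]
side red 4467 px 386.0 316.0 (array([ 646.2, -224.1]), array([244.3, 132. ]), 88.2) z [ 1.4  5.4 12.2]
side yellow 440 px 274.0 363.0 (array([ 389.9, -385.5]), array([61. , 31.7]), -80.6) z [63.7 66.9 70.8]
side blue 93 px 264.0 330.0 (array([ 376.7, -306. ]), array([36.7, 15.8]), 11.3) z [63.7 66.4 70.6]
side turq 1002 px 236.0 275.0 (array([ 323. , -122.2]), array([124.4,  60.9]), 44.3) z [47.8 51.3 55.4]
desk z [[258.3, -145.9, 0.5], [1609.9, 1228.0, -747.1], [261.7, -260.9, -2.6], [638.9, 572.8, -4.5], [859.7, -30.3, 1.2]]
side pin [ 424.9 -342.   155.1]
side tin [ 432.7 -370.9  114.7]
side rest [415.6 312.3  11.2]
side chill [635.9 252.8  22.7]
side pan [515.6 -25.4  26.9]
```

```bash
python3 - <<'E'
import cv2
a=cv2.imread('pics/side0.png');b=cv2.imread('pics/scene0.png')
cv2.imwrite('pics/c1.png',cv2.resize(a[280:410,200:370],None,fx=4,fy=4)[:600])
cv2.imwrite('pics/c2.png',cv2.resize(b[235:360,120:260],None,fx=4,fy=4))
cv2.imwrite('pics/c3.png',cv2.resize(a[120:290,220:420],None,fx=3.5,fy=3.5))
E
```

```text
(no output)
```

View pics/c1.png

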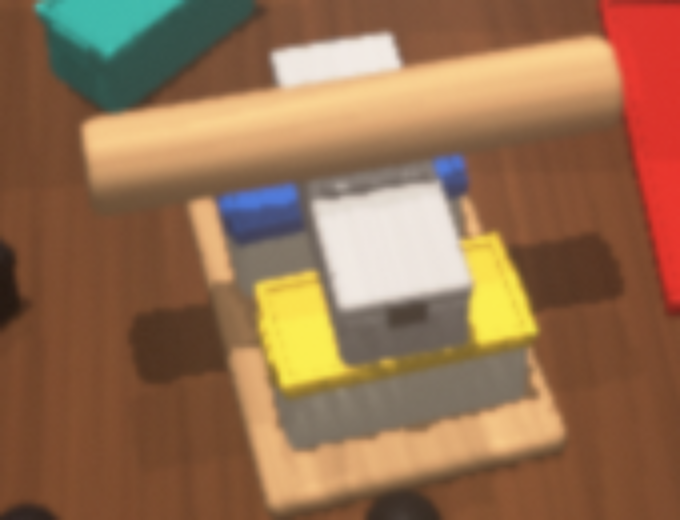

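View pics/c3.png

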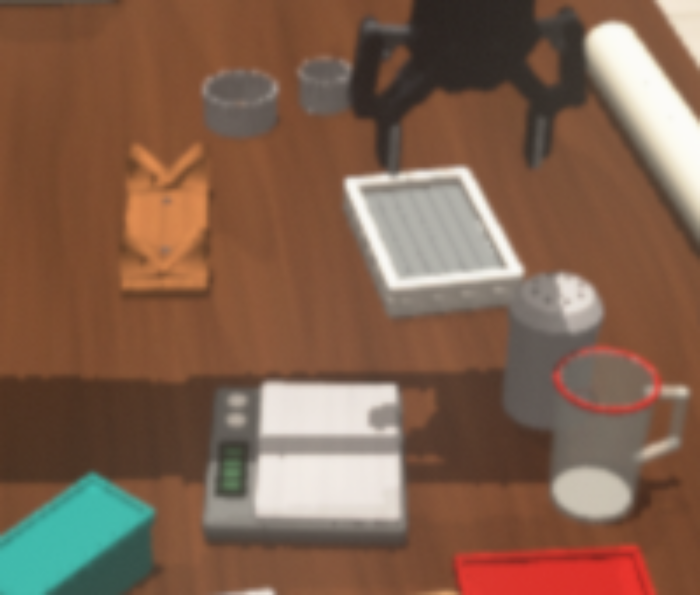

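The close crop shows the pin lying across the ribbed tin, the blue tub behind it and the yellow tub in front. I'll look from above with the wrist camera, starting with a turn and a lift.

Call:
jog_arm(offset=[[0,0,-17],[0,0,-17],[0,0,-17],[0,0,-17],[0,0,-17],[0,0,-17],[0,0,-17],[0,0,-17],[0,0,-17],[0,0,-17]], delta_rot=[[0,0,8],[0,0,8],[0,0,8],[0,0,8],[0,0,8],[0,0,8],[0,0,8],[0,0,8],[0,0,8],[0,0,8]], jaw=[100,100,100,100,100,100,100,100,100,100])

```text
time: 1.15
tool_pos: [597.2, 0.3, 397.8]
tcp_rot: [179.0, 0.2, -83.1]
ft_force: [0.7, 0.1, 1.2]
finger_gap: 85.2
```

```bash
cat > snap.py <<'E'
from h import *
import sys,pickle
n,tag=sys.argv[1:3]
m=cams.camera_model(n); p,d=cams.snapshot(n)
cv2.imwrite(f"pics/{tag}.png",p[:,:,::-1]); pickle.dump((p,d,m),open(f"pics/{tag}.pkl","wb"))
s=monitor.sense(); print(s["time"],s["tool_pos"].round(1),s["tcp_rot"].round(1))
E
python3 snap.py wrist w1
```

```text
1.2 [5.978e+02 2.000e-01 4.013e+02] [ 1.793e+02  1.000e-01 -8.360e+01]
```

View pics/w1.png

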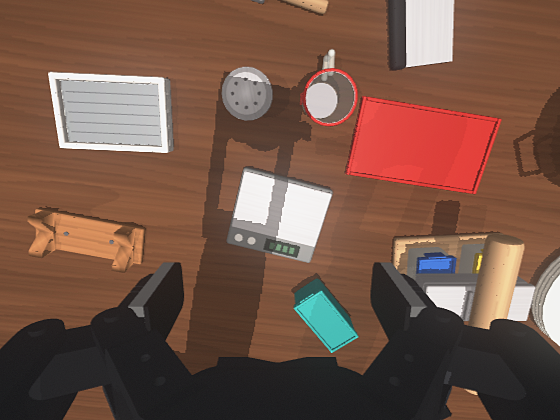

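Call:
jog_arm(offset=[[31,30,0],[31,30,0],[31,30,0],[31,30,0],[31,30,0],[31,30,0],[31,30,0],[31,30,0],[31,30,0],[31,30,0],[0,0,0],[0,0,0]], delta_rot=[[0,0,0],[0,0,0],[0,0,0],[0,0,0],[0,0,0],[0,0,0],[0,0,0],[0,0,0],[0,0,0],[0,0,0],[0,0,0],[0,0,0]], jaw=[100,100,100,100,100,100,100,100,100,100,100,100])

```text
time: 2.4
tool_pos: [328.2, -355.6, 394.5]
tcp_rot: [179.0, 0.4, -81.4]
ft_force: [-0.2, 0.3, -1.2]
finger_gap: 85.6
```

```bash
python3 snap.py wrist w2
```

```text
2.45 [ 328.3 -355.4  394.4] [178.9   0.4 -81.3]
```

View pics/w2.png

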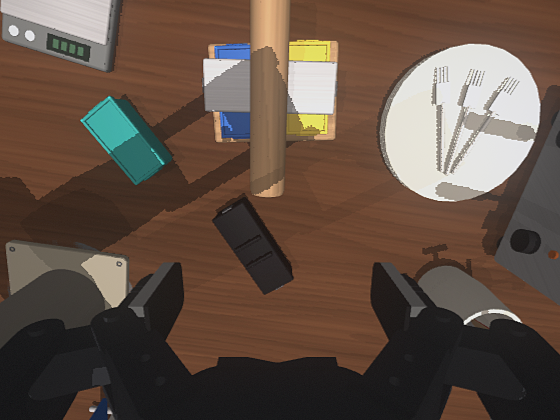

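w1 shows all the places: dish (110,112), rest (85,240), pan (280,205), tray (423,143). w2 shows the pile: tin (270,85), pin (267,100), blue tub on the left and yellow on the right. I'll measure these by casting rays onto planes.

```bash
cat >> h.py <<'E'
import pickle
def ray(m,uv,z):
    K=np.array(m["K"]);T=np.array(m["camera_from_world"]);uv=np.atleast_2d(np.float64(uv))
    c=np.c_[(uv[:,0]-K[0,2])/K[0,0],(uv[:,1]-K[1,2])/K[1,1],np.ones(len(uv))]
    d=c@T[:3,:3]; o=-T[:3,:3].T@T[:3,3]
    return o+d*((z-o[2])/d[:,2])[:,None]
def load(t):
    p,d,m=pickle.load(open(f"pics/{t}.pkl","rb"))
    hsv=cv2.cvtColor(p,cv2.COLOR_RGB2HSV).astype(int)
    p,w=cloud('',p,d,m)
    return p,w,m,hsv[...,0],hsv[...,1],hsv[...,2]
def big(m):
    k,l,st,_=cv2.connectedComponentsWithStats(m.astype(np.uint8),connectivity=8)
    return l==1+np.argmax(st[1:,4]) if k>1 else m
def box(mask,win):
    o=np.zeros_like(mask);u0,v0,u1,v1=win;o[v0:v1,u0:u1]=mask[v0:v1,u0:u1];return o
def rayrect(mask,m,z):
    v,u=np.nonzero(mask); q=ray(m,np.c_[u,v],z)
    return rect(q[:,:2])
E
cat > m2.py <<'E'
from h import *
p,w,m,H,S,V=load('w1')
red=big(box(((H<6)|(H>174))&(S>150),(345,80,520,210)))
print('tray',rayrect(red,m,12))
ch=big(box((S<60)&(V>60),(40,60,180,165)))
print('chill',rayrect(ch,m,32))
# chill via height
hm=big(box(w[...,2]>26,(40,60,180,165)));print('chill rim by depth',rect(w[hm][:,:2]))
pan=big(box((S<40)&(V>70)&(w[...,2]>20)&(w[...,2]<36),(220,160,340,270)))
print('scale all',rayrect(pan,m,28))
pan=cv2.morphologyEx(box((S<25)&(V>170),(220,160,340,270)).astype(np.uint8),cv2.MORPH_OPEN,np.ones((3,3)))>0
print('pan bright',rayrect(pan,m,28))
rs=box((w[...,2]>6)&(w[...,2]<60),(20,200,155,275)); rs=big(rs)
q=w[rs];print('rest', rect(q[:,:2]),q[:,2].max())
bl=box((w[...,2]>28)&(w[...,2]<60),(20,200,155,275))
k,l,st,c=cv2.connectedComponentsWithStats(bl.astype(np.uint8))
for i in range(1,k):
    if st[i,4]>60: q=w[l==i];print(' block',st[i],rect(q[:,:2]),q.mean(0).round(1),q[:,2].max().round(1))
for z0,z1 in [(5,20)]:
    q=w[box((w[...,2]>z0)&(w[...,2]<z1),(20,200,155,275))];print('foot',rect(q[:,:2]))
dom=box(w[...,2]>60,(200,50,290,125));q=w[dom];print('dredger',q.mean(0).round(1),rect(q[:,:2]))
print('jug top', rayrect(big(box(((H<6)|(H>174))&(S>100),(300,60,358,127))),m,105))
p,w,m,H,S,V=load('w2')
pn=big(box((H>5)&(H<22)&(S>60)&(w[...,2]>125)&(w[...,2]<175),(230,0,310,215)))
print('pin',rayrect(pn,m,141), np.percentile(w[pn][:,2],[2,50,95,99]))
v,u=np.nonzero(pn)
for a,b in [(5,20),(30,45),(120,140),(165,180)]:
    L=[];R=[]
    for rr in range(a,b): x=u[v==rr]; L.append(x.min());R.append(x.max()+1)
    pl=ray(m,[[np.mean(L),(a+b-1)/2],[np.mean(R),(a+b-1)/2]],140)
    print('  pin mid',pl.mean(0).round(1),np.linalg.norm(pl[0]-pl[1]).round(1))
tn=box((w[...,2]>108)&(w[...,2]<130)&(S<60),(190,40,350,130))
print('tin',rayrect(tn,m,116),np.median(w[tn][:,2]))
bl=box((H>105)&(H<130)&(S>100),(200,30,260,150));print('blue',rayrect(bl,m,70))
ye=box((H>22)&(H<35)&(S>100),(280,30,345,150));print('yellow',rayrect(ye,m,70))
E
python3 m2.py
```

```text
tray (array([ 645.5, -229.2]), array([228.7, 126.4]), 88.2)
chill (array([638.5, 261.5]), array([180.8, 112. ]), -85.6)
chill rim by depth (array([637.7, 266.3]), array([173. , 112.2]), -85.6)
scale all (array([502.2, -10.5]), array([152.3, 137.1]), 82.1)
pan bright (array([500.3, -11.1]), array([149.6, 128.9]), 82.0)
rest (array([417.9, 320.1]), array([190.3,  73.7]), 85.5) 49.51300239175105
 block [ 28 213  22  18 297] (array([445.3, 388.5]), array([29.8, 24.3]), -5.2) [450.4 384.9  39.7] 49.2
 block [113 229  19  17 252] (array([434. , 248.7]), array([29.7, 23.3]), -3.9) [439.4 246.5  40.2] 49.5
 block [ 29 236  21  22 353] (array([402.5, 391.4]), array([30.7, 23.8]), -5.6) [401.7 389.5  39.2] 48.8
 block [112 250  18  23 312] (array([391.5, 252. ]), array([31.2, 23.2]), -6.0) [391.1 250.7  39.6] 49.5
foot (array([418. , 320.1]), array([190.3,  73.5]), 85.6)
dredger [688.8  53.5 103. ] (array([688.4,  55.1]), array([66.5, 66.4]), -83.0)
jug top (array([696.9, -54.1]), array([71.4, 71. ]), 68.1)
pin (array([ 405.3, -330.2]), array([221.3,  43.5]), 7.2) [147.35282757 161.25204923 164.48714158 165.19679188]
  pin mid [ 503.5 -317.9  140. ] 43.9
  pin mid [ 479.1 -321.   140. ] 43.9
  pin mid [ 379.3 -334.1  140. ] 43.0
  pin mid [ 327.6 -340.4  140. ] 44.2
tin (array([ 429.1, -327.1]), array([166.9,  61.5]), -82.8) 117.46629627277639
blue (array([ 416.9, -276.2]), array([122.5,  45.6]), 7.2)
yellow (array([ 437.5, -378.6]), array([120.9,  56.9]), 8.6)
```

```bash
python3 - <<'E'
import cv2
a=cv2.imread('pics/w1.png')
cv2.imwrite('pics/c4.png',cv2.resize(a[50:290,20:345],None,fx=2.4,fy=2.4))
E
```

```text
(no output)
```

View pics/c4.png

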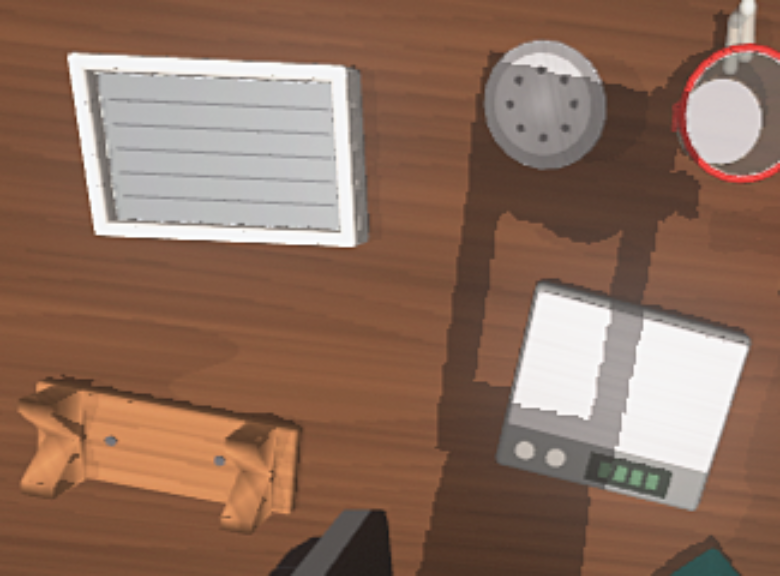

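```bash
python3 - <<'E'
from h import *
p,w,m,H,S,V=load('w1')
c=ray(m,[[245.4,170],[331.7,192.5],[313.8,246.7],[232.5,220.8]],28);print(c.round(1),c.mean(0).round(1),np.linalg.norm(c-np.roll(c,1,0),axis=1).round(1))
for n in ["scene","side"]:
    p=cv2.imread(f"pics/{n}0.png")[:,:,::-1].copy();d=np.load(f"pics/{n}0.npy")
    mm=cams.camera_model(n);p,w=cloud(n,p,d,mm)
    k=big((w[...,2]>128)&(w[...,2]<175)&(w[...,0]>250)&(w[...,0]<600)&(w[...,1]<-250)&(w[...,1]>-420))
    q=w[k]; a=np.array([np.cos(np.radians(7.2)),np.sin(np.radians(7.2))])
    t=q[:,:2]@a; lo,hi=np.percentile(t,[.5,99.5]);mid=(lo+hi)/2
    print(n,k.sum(),'len',hi-lo,'t mid',mid,'tin t',np.dot([429.1,-327.1],a), 'zmax',np.percentile(q[:,2],[50,95]))
E
```

```text
[[575.4  51.7  28. ]
 [555.3 -93.9  28. ]
 [455.3 -79.5  28. ]
 [485.8  65.6  28. ]] [517.9 -14.   28. ] [ 90.7 147.  101.  148.2]
scene 2336 len 246.48107993785135 t mid 380.6617031172407 tin t 384.71991763515854 zmax [158.01071887 163.91760951]
side 3193 len 245.5337928754715 t mid 376.76643640482683 tin t 384.71991763515854 zmax [155.59663137 162.31825399]
```

Pin centre is (422.5,-328), yaw 7.2, axis height 141, which matches the stack height. I'll write a helper for move numbers.

```bash
cat > go.py <<'E'
import sys,numpy as np
from scipy.spatial.transform import Rotation as R
from bench import monitor
x,y,z,yaw=map(float,sys.argv[1:5])
s=monitor.sense(); Rc=R.from_euler('xyz',s["tcp_rot"],degrees=True); Rt=R.from_euler('xyz',[180,0,yaw],degrees=True)
d=np.array([x,y,z])-s["tool_pos"]
print('t',round(s["time"],2),'pos',s["tool_pos"].round(1),s["tcp_rot"].round(1),'gap',round(s["finger_gap"],1),'F',s["ft_force"].round(1))
print('tool offset now',(Rc.inv().apply(d)).round(1),'after turn',Rt.inv().apply(d).round(1),'rot',(Rc.inv()*Rt).as_rotvec(degrees=True).round(1),'world',d.round(1))
E
python3 go.py 422.5 -328 200 -82.8
```

```text
t 2.45 pos [ 328.3 -355.4  394.4] [178.9   0.4 -81.3] gap 85.2 F [0.2 1.2 0.3]
tool offset now [ -11.4 -100.8  192.7] after turn [-15.4 -96.9 194.4] rot [1.1 0.4 1.5] world [  94.2   27.4 -194.4]
```

Call:
jog_arm(offset=[[0,0,0],[-3,-20,10],[-3,-20,25],[-3,-20,35],[-3,-20,35],[-3,-17,35],[0,0,30],[0,0,24],[0,0,0],[0,0,0]], delta_rot=[[1.1,0.4,1.5],[0,0,0],[0,0,0],[0,0,0],[0,0,0],[0,0,0],[0,0,0],[0,0,0],[0,0,0],[0,0,0]], jaw=[100,100,100,100,100,100,100,100,100,100])

```text
time: 3.45
tool_pos: [437.0, -315.9, 197.1]
tcp_rot: [-179.1, -0.3, -82.1]
ft_force: [1.3, 0.4, 0.4]
finger_gap: 85.3
```

```bash
python3 go.py 422.5 -328 122 -82.8;python3 snap.py wrist w3
```

```text
t 3.45 pos [ 437.  -315.9  197.1] [-179.1   -0.3  -82.1] gap 85.3 F [1.3 0.4 0.4]
tool offset now [ 9.6 17.1 74.9] after turn [10.2 15.9 75.1] rot [-0.9 -0.3  0.7] world [-14.5 -12.1 -75.1]
3.5 [ 436.9 -315.9  197.1] [-179.1   -0.3  -82.1]
```

View pics/w3.png

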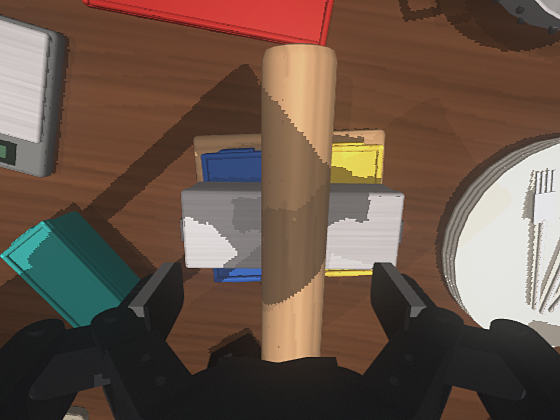

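w3: the pin runs from (298,45) down past (292,360), and the tin's top face spans (185–402, 190–267). I'll re-measure both at this range.

```bash
python3 - <<'E'
from h import *
p,w,m,H,S,V=load('w3')
pn=big(box((w[...,2]>128)&(w[...,2]<175),(240,30,350,355)))
v,u=np.nonzero(pn);M=[]
for a,b in [(80,100),(130,150),(200,220),(270,290),(320,340)]:
    L=[];Rr=[]
    for rr in range(a,b): x=u[v==rr]; L.append(x.min());Rr.append(x.max()+1)
    pl=ray(m,[[np.mean(L),(a+b-1)/2],[np.mean(Rr),(a+b-1)/2]],143); M.append(pl.mean(0))
    print(pl.mean(0).round(1),np.linalg.norm(pl[0]-pl[1]).round(1))
print('slope',np.degrees(np.polyfit([a[0] for a in M],[a[1] for a in M],1)[0]))
t=w[pn];print('far end x by depth',np.percentile(t[:,0],99.5), 'ray', ray(m,[[300,45]],141).round(1))
tn=box((w[...,2]>108)&(w[...,2]<124)&(S<60),(170,180,415,275))
print('tin',rayrect(tn,m,116),rect(w[tn][:,:2]),np.median(w[tn][:,2]))
E
```

```text
[ 525.9 -315.   143. ] 43.8
[ 497.4 -318.6  143. ] 43.8
[ 453.3 -324.1  143. ] 43.8
[ 403.6 -330.4  143. ] 43.8
[ 364.  -335.4  143. ] 43.8
slope 7.2148877172914085
far end x by depth 545.8277983279011 ray [[ 550.  -312.4  141. ]]
tin (array([ 430.2, -326.7]), array([166.7,  62.7]), -82.8) (array([ 429.7, -327.1]), array([167.8,  61.8]), -83.0) 117.42269152562649
```

Call:
jog_arm(offset=[[0,0,0],[5,7,0],[4,5,0],[0,1,0],[0,0,0]], delta_rot=[[-0.8,-0.3,0.7],[0,0,0],[0,0,0],[0,0,0],[0,0,0]], jaw=[100,100,100,100,100])

```text
time: 4.0
tool_pos: [426.3, -329.9, 203.8]
tcp_rot: [-179.6, -0.4, -82.9]
ft_force: [-0.0, 0.3, 0.1]
finger_gap: 85.7
```

```bash
python3 go.py 423 -328 122 -82.8
```

```text
t 4.0 pos [ 426.3 -329.9  203.8] [-179.6   -0.4  -82.9] gap 85.7 F [-0.   0.3  0.1]
tool offset now [-2.9  3.5 81.7] after turn [-2.3  3.  81.8] rot [-0.4 -0.4 -0.1] world [ -3.3   1.9 -81.8]
```

Call:
jog_arm(offset=[[-1,1,15],[-1,1,20],[0,1,20],[0,0,12],[0,0,5],[0,0,2],[0,0,0]], delta_rot=[[-0.4,-0.4,0],[0,0,0],[0,0,0],[0,0,0],[0,0,0],[0,0,0],[0,0,0]], jaw=[100,100,100,100,100,100,100])

```text
time: 4.7
tool_pos: [422.2, -328.0, 123.9]
tcp_rot: [179.9, 0.1, -83.0]
ft_force: [0.4, 1.2, 0.1]
finger_gap: 85.7
```

```bash
python3 go.py 423 -328 122 -82.8
```

```text
t 4.7 pos [ 422.2 -328.   123.9] [ 1.799e+02  1.000e-01 -8.300e+01] gap 85.7 F [0.4 1.2 0.1]
tool offset now [ 0.1 -0.8  1.9] after turn [ 0.1 -0.8  1.9] rot [ 0.1  0.1 -0.2] world [ 0.8 -0.  -1.9]
```

Good. Closing on the pin.

Call:
jog_arm(offset=[[0,0,1],[0,0,0],[0,0,0],[0,0,0],[0,0,0],[0,0,0],[0,0,0],[0,0,0]], delta_rot=[[0,0,0],[0,0,0],[0,0,0],[0,0,0],[0,0,0],[0,0,0],[0,0,0],[0,0,0]], jaw=[70,55,45,40,40,40,40,40], newtons=50)

```text
time: 5.5
tool_pos: [423.5, -329.2, 125.4]
tcp_rot: [-180.0, -0.1, -82.9]
ft_force: [0.2, -1.0, -1.1]
finger_gap: 42.4
```

Call:
jog_arm(offset=[[0,0,0],[0,0,0],[0,0,-3],[0,0,-5],[0,0,-10],[0,0,-15],[0,0,-15],[0,0,-10],[0,0,-5],[0,0,0]], delta_rot=[[0,0,0],[0,0,0],[0,0,0],[0,0,0],[0,0,0],[0,0,0],[0,0,0],[0,0,0],[0,0,0],[0,0,0]], jaw=[30,25,25,25,25,25,25,25,25,25], newtons=60)

```text
time: 6.5
tool_pos: [423.7, -329.1, 195.4]
tcp_rot: [-179.9, -0.1, -82.9]
ft_force: [-0.5, -0.4, -2.8]
finger_gap: 42.4
```

```bash
python3 go.py 418 320 180 -4.5;python3 snap.py wrist w4; python3 snap.py side s4
```

```text
t 6.5 pos [ 423.7 -329.1  195.4] [-1.799e+02 -1.000e-01 -8.290e+01] gap 42.4 F [-0.5 -0.4 -2.8]
tool offset now [-644.9  -74.1   14.1] after turn [ -56.6 -646.6   15.4] rot [  0.   -0.2 -78.4] world [ -5.7 649.1 -15.4]
6.55 [ 423.6 -329.   195. ] [-1.799e+02 -1.000e-01 -8.290e+01]
6.6 [ 423.3 -328.7  194.1] [-180.    -0.   -82.9]
```

View pics/s4.png

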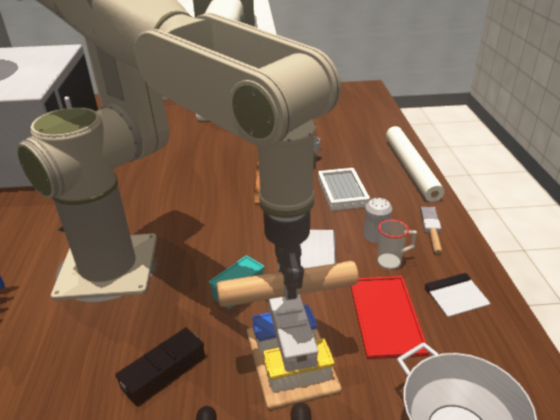

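View pics/w4.png

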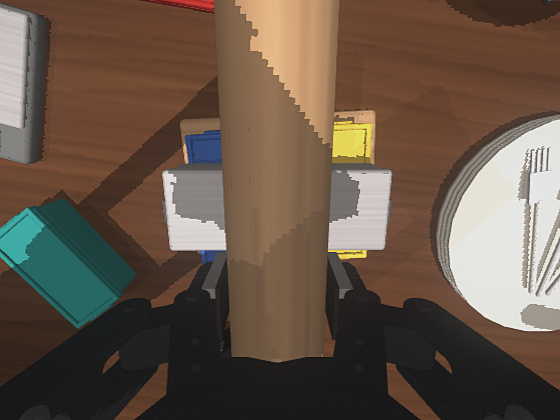

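Call:
jog_arm(offset=[[-15,-2,0],[-30,-4,0],[-40,-5,0],[-42,-5,0],[-42,-5,0],[-42,-5,0],[-42,-5,0],[-42,-5,0],[-42,-5,0],[-42,-5,0],[-42,-5,0],[-42,-5,0],[-42,-5,0],[-42,-5,0],[-30,-4,0],[-15,-2,0],[0,0,0]], delta_rot=[[0,0,0],[0,0,0],[0,0,0],[0,0,0],[0,0,0],[0,0,0],[0,0,0],[0,0,0],[0,0,0],[0,0,0],[0,0,0],[0,0,0],[0,0,0],[0,0,0],[0,0,0],[0,0,0],[0,0,0]], jaw=[25,25,25,25,25,25,25,25,25,25,25,25,25,25,25,25,25])

```text
time: 8.3
tool_pos: [404.8, 300.3, 181.5]
tcp_rot: [178.9, 0.4, -82.9]
ft_force: [-0.3, -0.0, -1.4]
finger_gap: 42.4
```

Call:
jog_arm(offset=[[0,0,0],[0,0,0],[0,0,0],[0,0,0],[0,0,0],[0,0,0],[0,0,0],[0,0,0],[0,0,0],[0,0,0],[0,0,0],[0,0,0]], delta_rot=[[0,0,-5],[0,0,-7],[0,0,-8],[0,0,-8],[0,0,-8],[0,0,-8],[0,0,-8],[0,0,-8],[0,0,-7],[0,0,-4],[0,0,0],[0,0,0]], jaw=[25,25,25,25,25,25,25,25,25,25,25,25])

```text
time: 9.5
tool_pos: [394.6, 290.7, 172.7]
tcp_rot: [179.3, 1.9, -9.3]
ft_force: [0.2, 0.2, -1.8]
finger_gap: 42.1
```

```bash
python3 go.py 418 320 110 -4.5;python3 snap.py wrist w5
```

```text
t 9.5 pos [394.6 290.7 172.7] [179.3   1.9  -9.3] gap 42.1 F [ 0.2  0.2 -1.8]
tool offset now [ 20.5 -33.5  61.6] after turn [ 21.  -31.1  62.7] rot [ 0.6  2.  -4.8] world [ 23.4  29.3 -62.7]
9.55 [394.6 290.7 172.6] [179.3   1.9  -9.3]
```

View pics/w5.png

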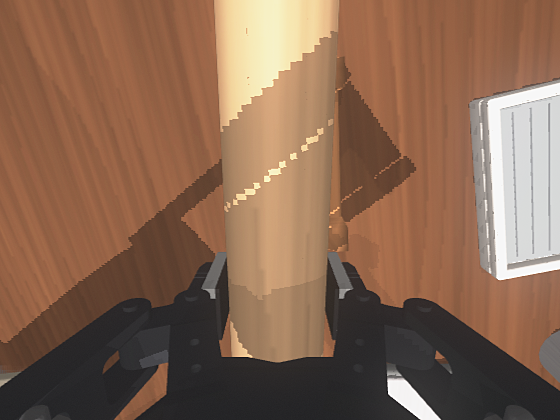

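Call:
jog_arm(offset=[[0,0,0],[0,0,0],[7,-10,5],[8,-12,10],[4,-6,15],[0,0,15],[0,0,10],[0,0,0],[0,0,0]], delta_rot=[[0.3,1,-2.5],[0.3,1,-2.3],[0,0,0],[0,0,0],[0,0,0],[0,0,0],[0,0,0],[0,0,0],[0,0,0]], jaw=[25,25,25,25,25,25,25,25,25])

```text
time: 10.45
tool_pos: [415.2, 315.6, 114.7]
tcp_rot: [179.9, -0.0, -5.1]
ft_force: [-0.6, -0.1, -2.7]
finger_gap: 42.1
```

```bash
python3 go.py 418 320 60 -4.5;python3 snap.py side s5;python3 snap.py scene c5
```

```text
t 10.45 pos [415.2 315.6 114.7] [179.9  -0.   -5.1] gap 42.1 F [-0.6 -0.1 -2.7]
tool offset now [ 2.4 -4.7 54.7] after turn [ 2.5 -4.6 54.7] rot [ 0.1 -0.  -0.6] world [  2.8   4.4 -54.7]
10.5 [415.1 315.6 114.7] [179.9  -0.   -5.1]
10.55 [415.4 315.8 115.1] [ 1.8e+02 -1.0e-01 -5.1e+00]
```

```bash
python3 - <<'E'
import cv2,numpy as np
a=cv2.imread('pics/s5.png');b=cv2.imread('pics/c5.png')
cv2.imwrite('pics/c6.png',np.hstack([cv2.resize(a[80:260,190:330],None,fx=2.8,fy=2.8),cv2.resize(b[90:270,270:410],None,fx=2.8,fy=2.8)]))
E
```

```text
(no output)
```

View pics/c6.png

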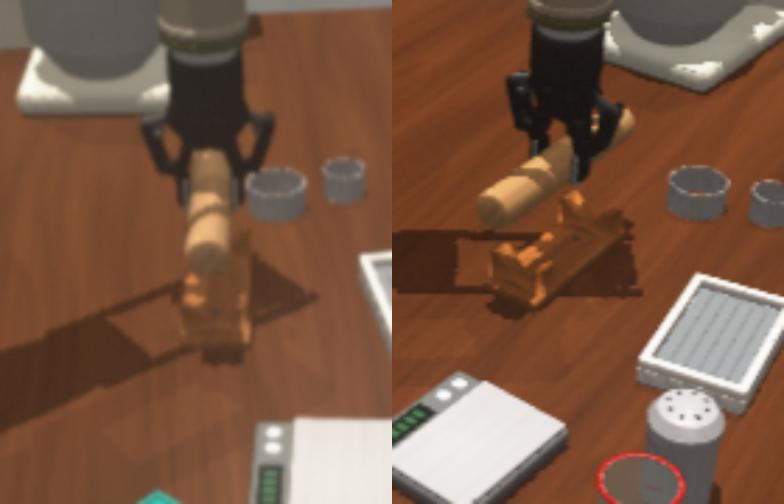

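The pin is in line over the rest. I'll lower it to about 6 mm above the seat.

Call:
jog_arm(offset=[[1,-2,5],[1,-2,10],[0,0,15],[0,0,15],[0,0,12],[0,0,7],[0,0,3],[0,0,0]], delta_rot=[[0,0,-0.6],[0,0,0],[0,0,0],[0,0,0],[0,0,0],[0,0,0],[0,0,0],[0,0,0]], jaw=[25,25,25,25,25,25,25,25])

```text
time: 11.35
tool_pos: [420.1, 321.3, 45.9]
tcp_rot: [-179.9, -0.3, -4.4]
ft_force: [0.5, 0.5, -2.1]
finger_gap: 42.5
```

```bash
python3 go.py 418 320 35.5 -4.5
```

```text
t 11.35 pos [420.1 321.3  45.9] [-179.9   -0.3   -4.4] gap 42.5 F [ 0.5  0.5 -2.1]
tool offset now [-2.   1.5 10.4] after turn [-2.   1.5 10.4] rot [-0.1 -0.3  0.1] world [ -2.1  -1.3 -10.4]
```

Call:
jog_arm(offset=[[-1,1,2],[-1,0,3],[0,0,2],[0,0,1],[0,0,0.5],[0,0,0]], delta_rot=[[0,-0.3,0],[0,0,0],[0,0,0],[0,0,0],[0,0,0],[0,0,0]], jaw=[25,25,25,25,25,25])

```text
time: 11.95
tool_pos: [419.3, 321.3, 38.8]
tcp_rot: [-179.7, -0.2, -4.4]
ft_force: [-0.6, 0.1, -2.6]
finger_gap: 42.0
```

Call:
jog_arm(offset=[[0,0.5,1],[0,0,1],[0,0,1],[0,0,0.5],[0,0,0]], delta_rot=[[0,0,0],[0,0,0],[0,0,0],[0,0,0],[0,0,0]], jaw=[25,25,25,25,25])

```text
time: 12.45
tool_pos: [419.5, 321.0, 37.5]
tcp_rot: [-179.7, -0.2, -4.4]
ft_force: [-1.0, -0.9, -1.2]
finger_gap: 42.2
```

Call:
jog_arm(offset=[[0,0,1.5],[0,0,1.5],[0,0,1.5],[0,0,1],[0,0,0]], delta_rot=[[0,0,0],[0,0,0],[0,0,0],[0,0,0],[0,0,0]], jaw=[25,25,25,25,25])

```text
time: 12.95
tool_pos: [419.5, 321.0, 37.6]
tcp_rot: [-179.8, -0.1, -4.4]
ft_force: [-0.7, -0.8, -0.7]
finger_gap: 42.1
```

Call:
jog_arm(offset=[[0,0,3],[0,0,3],[0,0,0]], delta_rot=[[0,0,0],[0,0,0],[0,0,0]], jaw=[25,25,25])

```text
time: 13.25
tool_pos: [419.7, 321.2, 38.0]
tcp_rot: [-179.9, -0.1, -4.4]
ft_force: [-0.2, -0.2, -2.3]
finger_gap: 42.4
```

```bash
python3 go.py 418 320 35.5 -4.5;python3 snap.py side s6;python3 snap.py scene c6; python3 - <<'E'
import cv2,numpy as np
a=cv2.imread('pics/s6.png');b=cv2.imread('pics/c6.png')
cv2.imwrite('pics/c7.png',np.hstack([cv2.resize(a[120:230,200:330],None,fx=3,fy=3),cv2.resize(b[120:230,270:400],None,fx=3,fy=3)]))
E
```

```text
t 13.25 pos [419.7 321.2  38. ] [-1.799e+02 -1.000e-01 -4.400e+00] gap 42.4 F [-0.2 -0.2 -2.3]
tool offset now [-1.6  1.3  2.5] after turn [-1.6  1.3  2.5] rot [-0.1 -0.1  0.1] world [-1.7 -1.2 -2.5]
13.3 [420.  321.4  37.9] [-1.799e+02 -1.000e-01 -4.400e+00]
13.35 [420.  321.4  37.7] [-1.798e+02 -1.000e-01 -4.400e+00]
```

View pics/c7.png

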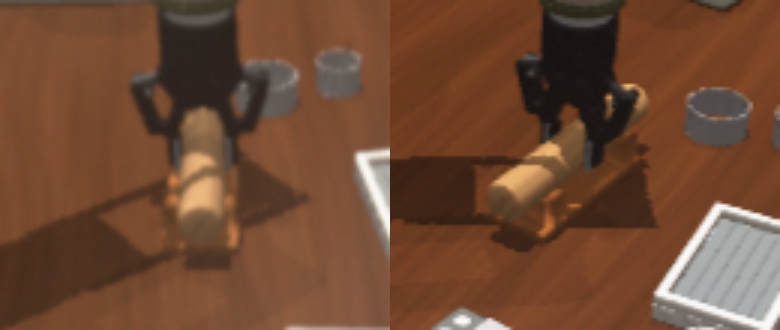

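```bash
python3 - <<'E'
from h import *
for t in ['s6','c6']:
    p,w,m,H,S,V=load(t)
    k=big((H>5)&(H<22)&(S>60)&(w[...,2]>45)&(w[...,2]<85)&(w[...,0]>370)&(w[...,0]<470)&(w[...,1]>190)&(w[...,1]<460))
    q=w[k];print(t,k.sum(),np.percentile(q[:,2],[50,90,95,98]).round(1),rect(q[:,:2]))
E
```

```text
s6 660 [69.1 74.6 75.9 80. ] (array([410.7, 291.6]), array([196.4,  79.8]), 76.8)
c6 548 [69.5 75.8 76.8 77.8] (array([414.5, 291.2]), array([194.9,  72.8]), 85.0)
```

The pin is about 2 mm high, which fits it touching one flank of the V with the tool 1.6 mm off. I'll shift it and settle it.

Call:
jog_arm(offset=[[-2,1,1],[-2,1,2],[-1,0,2],[0,0,2],[0,0,0]], delta_rot=[[0,0,0],[0,0,0],[0,0,0],[0,0,0],[0,0,0]], jaw=[25,25,25,25,25])

```text
time: 13.85
tool_pos: [417.8, 320.7, 35.8]
tcp_rot: [-179.7, -0.4, -4.5]
ft_force: [-1.9, 0.4, -2.5]
finger_gap: 42.2
```

Call:
jog_arm(offset=[[0,0,0],[0,0,0],[0,0,0],[0,0,0],[0,0,0],[0,0,0]], delta_rot=[[0,0,0],[0,0,0],[0,0,0],[0,0,0],[0,0,0],[0,0,0]], jaw=[48,52,56,62,70,75])

```text
time: 14.45
tool_pos: [417.9, 320.7, 34.2]
tcp_rot: [-179.7, -0.4, -4.5]
ft_force: [0.2, 0.4, -0.6]
finger_gap: 63.6
```

Call:
jog_arm(offset=[[0,0,-4],[0,0,-10],[0,0,-20],[0,0,-30],[0,0,-30],[0,0,-30],[0,0,-20],[0,0,-10],[0,0,0]], delta_rot=[[0,0,0],[0,0,0],[0,0,0],[0,0,0],[0,0,0],[0,0,0],[0,0,0],[0,0,0],[0,0,0]], jaw=[75,75,75,75,80,90,100,100,100])

```text
time: 15.35
tool_pos: [416.4, 319.8, 199.4]
tcp_rot: [-179.6, -0.5, -4.5]
ft_force: [0.3, 0.5, 0.1]
finger_gap: 85.5
```

```bash
python3 go.py 430 -327 220 7.2;python3 snap.py wrist w7
```

```text
t 15.35 pos [416.4 319.8 199.4] [-179.6   -0.5   -4.5] gap 85.5 F [0.3 0.5 0.1]
tool offset now [ 64.  643.6 -24.3] after turn [-67.6 643.4 -20.6] rot [ -0.3  -0.6 -11.7] world [  13.6 -646.8   20.6]
15.4 [416.1 319.6 198.4] [-179.7   -0.5   -4.5]
```

View pics/w7.png

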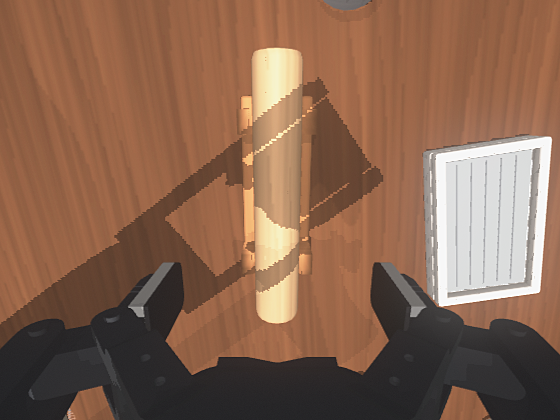

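w7 shows the pin lying in both notches, from (277,48) to (277,322), with the blocks at rows of about 112 and 257. Quick numeric check of the pin and the dish from here.

```bash
python3 - <<'E'
from h import *
p,w,m,H,S,V=load('w7')
k=big(box(w[...,2]>53,(230,30,330,340)));print('pin',rect(w[k][:,:2]),rayrect(k,m,51),np.percentile(w[k][:,2],[95,98]))
k=big(box((S<60)&(w[...,2]>26)&(w[...,2]<40),(415,120,556,315)));print('chill',rect(w[k][:,:2]),np.percentile(w[k][:,2],[50]))
E
```

```text
pin (array([417.8, 322.9]), array([248.8,  43.9]), 85.5) (array([417.4, 317. ]), array([266.7,  44.2]), 85.5) [74.75173516 75.14077204]
chill (array([637.1, 266.7]), array([172. , 113.2]), -85.6) [32.89799848]
```

The pin is within about 3 mm and 0.5° of its place. Now the tin: turn, then travel back.

Call:
jog_arm(offset=[[0,0,-10],[0,0,-10],[-4,35,0],[-4,42,0],[-4,42,0],[-4,42,0],[-4,42,0],[-4,42,0],[-4,42,0],[-4,42,0],[-4,42,0],[-4,42,0],[-4,42,0],[-4,42,0],[-4,40,0],[-3,30,0],[-2,15,0],[0,0,0]], delta_rot=[[-0.3,-0.6,-6],[0,0,-5.5],[0,0,0],[0,0,0],[0,0,0],[0,0,0],[0,0,0],[0,0,0],[0,0,0],[0,0,0],[0,0,0],[0,0,0],[0,0,0],[0,0,0],[0,0,0],[0,0,0],[0,0,0],[0,0,0]], jaw=[100,100,100,100,100,100,100,100,100,100,100,100,100,100,100,100,100,100])

```text
time: 17.2
tool_pos: [421.5, -285.5, 189.1]
tcp_rot: [-179.4, 2.4, 7.8]
ft_force: [-0.5, 0.3, 0.4]
finger_gap: 85.3
```

```bash
python3 go.py 430 -327 160 7.2;python3 snap.py wrist w8
```

```text
t 17.2 pos [ 421.5 -285.5  189.1] [-179.4    2.4    7.8] gap 85.3 F [-0.5  0.3  0.4]
tool offset now [ 4.  42.6 28.5] after turn [ 3.2 42.3 29.1] rot [-0.6  2.4  0.5] world [  8.5 -41.5 -29.1]
17.25 [ 421.5 -284.4  188.9] [-179.3    2.4    7.8]
```

View pics/w8.png

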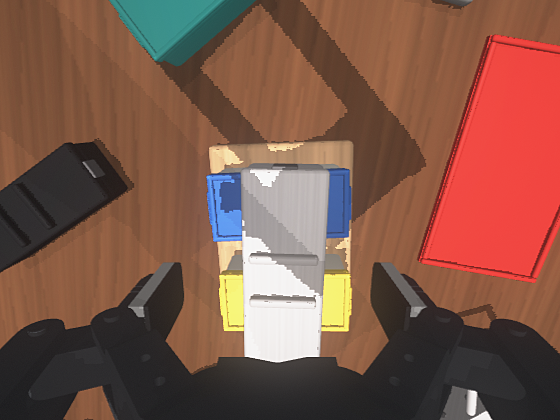

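w8: tin ribs at (284,259) and (282,301), blue tub at row 205, yellow tub at row 300. Measuring.

```bash
python3 - <<'E'
from h import *
p,w,m,H,S,V=load('w8')
print('ribs mid',ray(m,[[283.5,257.5],[281.5,299.5]],124).round(1),ray(m,[[283.5,257.5],[281.5,299.5]],124).mean(0).round(1))
k=big(box((w[...,2]>108)&(w[...,2]<130)&(S<70),(225,155,345,345)))
v,u=np.nonzero(k)
for a,b in [(175,195),(230,250),(270,290),(320,340)]:
    L=np.mean([u[v==r].min() for r in range(a,b)]);R=np.mean([u[v==r].max()+1 for r in range(a,b)])
    q=ray(m,[[L,(a+b)/2],[R,(a+b)/2]],116);print(q.mean(0).round(1),np.linalg.norm(q[0]-q[1]).round(1))
for n,k in dict(blue=box((H>105)&(H<130)&(S>100),(195,155,365,255)),yel=box((H>22)&(H<35)&(S>100),(205,255,365,345))).items():
    print(n,rayrect(k,m,70))
k=big(((H<6)|(H>174))&(S>150));print('tray edge left pts',rayrect(k,m,12))
E
```

```text
ribs mid [[ 427.1 -307.5  124. ]
 [ 430.4 -341.2  124. ]] [ 428.8 -324.4  124. ]
[ 420.7 -256.9  116. ] 61.3
[ 425.8 -297.4  116. ] 61.5
[ 429.8 -329.4  116. ] 61.2
[ 435.4 -373.   116. ] 61.3
blue (array([ 418.2, -284.5]), array([122.3,  60.8]), 10.6)
yel (array([ 436.5, -375.6]), array([122.8,  61.7]), 9.5)
tray edge left pts (array([ 642.9, -229.9]), array([225.8, 131.9]), 88.1)
```

Call:
jog_arm(offset=[[0,0,0],[2,15,0],[2,15,0],[1,8,5],[0,2,5],[0,0,0]], delta_rot=[[-0.6,2.2,0.5],[0,0,0],[0,0,0],[0,0,0],[0,0,0],[0,0,0]], jaw=[100,100,100,100,100,100])

```text
time: 17.85
tool_pos: [432.5, -317.4, 174.9]
tcp_rot: [-179.6, 0.3, 7.6]
ft_force: [-0.0, 0.6, -0.6]
finger_gap: 85.5
```

```bash
python3 go.py 429.3 -325.5 80 7.2
```

```text
t 17.85 pos [ 432.5 -317.4  174.9] [-179.6    0.3    7.6] gap 85.5 F [-0.   0.6 -0.6]
tool offset now [-3.7  8.2 94.8] after turn [-4.1  7.6 94.9] rot [-0.4  0.3  0.4] world [ -3.2  -8.1 -94.9]
```

Call:
jog_arm(offset=[[-2,4,10],[-2,4,10],[0,0,10],[0,0,5],[0,0,0]], delta_rot=[[-0.4,0.3,0.4],[0,0,0],[0,0,0],[0,0,0],[0,0,0]], jaw=[100,100,100,100,100])

```text
time: 18.35
tool_pos: [428.5, -324.9, 135.3]
tcp_rot: [-179.9, 0.0, 7.2]
ft_force: [0.4, -0.2, 0.4]
finger_gap: 85.0
```

```bash
python3 go.py 429.3 -325.5 80 7.2
```

```text
t 18.35 pos [ 428.5 -324.9  135.3] [-179.9    0.     7.2] gap 85.0 F [ 0.4 -0.2  0.4]
tool offset now [ 0.7  0.8 55.3] after turn [ 0.7  0.7 55.3] rot [-0.1  0.  -0. ] world [  0.8  -0.6 -55.3]
```

Call:
jog_arm(offset=[[0.7,0.7,8],[0,0,12],[0,0,12],[0,0,10],[0,0,6],[0,0,3],[0,0,0]], delta_rot=[[0,0,0],[0,0,0],[0,0,0],[0,0,0],[0,0,0],[0,0,0],[0,0,0]], jaw=[100,100,100,100,100,100,100])

```text
time: 19.05
tool_pos: [429.1, -324.9, 79.2]
tcp_rot: [-179.9, 0.1, 7.2]
ft_force: [-0.0, -0.3, -0.7]
finger_gap: 85.3
```

```bash
python3 go.py 429.3 -325.5 80 7.2
```

```text
t 19.05 pos [ 429.1 -324.9   79.2] [-1.799e+02  1.000e-01  7.200e+00] gap 85.3 F [-0.  -0.3 -0.7]
tool offset now [ 0.1  0.6 -0.8] after turn [ 0.1  0.6 -0.8] rot [-0.1  0.1  0. ] world [ 0.2 -0.6  0.8]
```

Call:
jog_arm(offset=[[0,0,0],[0,0,0],[0,0,0],[0,0,0],[0,0,0],[0,0,0],[0,0,0]], delta_rot=[[0,0,0],[0,0,0],[0,0,0],[0,0,0],[0,0,0],[0,0,0],[0,0,0]], jaw=[85,75,68,62,55,50,45], newtons=60)

```text
time: 19.75
tool_pos: [429.5, -325.3, 80.2]
tcp_rot: [-179.9, 0.0, 7.2]
ft_force: [0.0, 0.6, -1.4]
finger_gap: 61.2
```

Call:
jog_arm(offset=[[0,0,0],[0,0,-2],[0,0,-4],[0,0,-8],[0,0,-12],[0,0,-15],[0,0,-10],[0,0,-5],[0,0,0]], delta_rot=[[0,0,0],[0,0,0],[0,0,0],[0,0,0],[0,0,0],[0,0,0],[0,0,0],[0,0,0],[0,0,0]], jaw=[45,45,45,45,45,45,45,45,45])

```text
time: 20.65
tool_pos: [429.5, -325.3, 141.3]
tcp_rot: [-179.9, 0.0, 7.2]
ft_force: [-0.4, 0.2, -4.2]
finger_gap: 61.4
```

```bash
python3 go.py 645 -229 130 -1.8;python3 snap.py wrist w9; python3 snap.py side s9; python3 - <<'E'
import cv2,numpy as np
a=cv2.imread('pics/s9.png');b=cv2.imread('pics/w9.png')
cv2.imwrite('pics/c9.png',np.hstack([cv2.resize(a[200:410,180:390],(420,420)),b[:,90:470]]))
E
```

```text
t 20.65 pos [ 429.5 -325.3  141.3] [-179.9    0.     7.2] gap 61.4 F [-0.4  0.2 -4.2]
tool offset now [225.8 -68.5  11.4] after turn [ 212.3 -103.    11.3] rot [-0.1  0.   9. ] world [215.5  96.3 -11.3]
20.7 [ 429.4 -325.1  140.8] [-179.9    0.     7.2]
20.75 [ 429.  -324.8  140. ] [-1.798e+02  1.000e-01  7.200e+00]
```

View pics/c9.png

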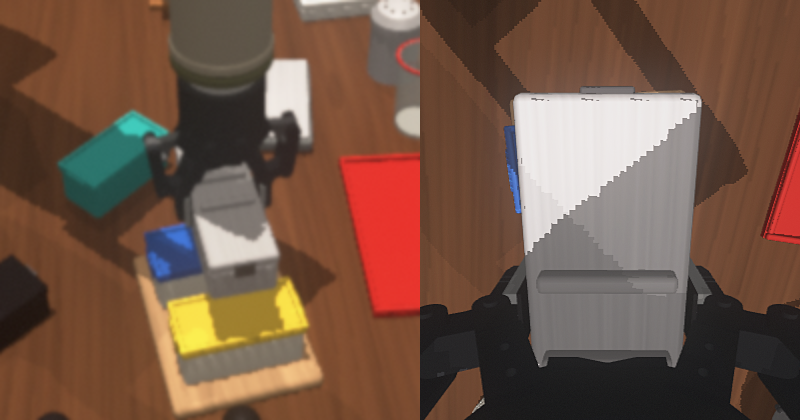

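Tin is held level and the tubs are undisturbed. Carrying it to the tray.

Call:
jog_arm(offset=[[15,-5,0],[25,-8,0],[30,-9,0],[30,-9,0],[30,-9,0],[30,-9,0],[25,-8,0],[15,-5,0],[0,0,0],[0,0,0],[0,0,0]], delta_rot=[[0,0,0],[0,0,0],[0,0,0],[0,0,0],[0,0,0],[0,0,2],[0,0,3],[0,0,3],[0,0,1],[0,0,0],[0,0,0]], jaw=[45,45,45,45,45,45,45,45,45,45,45])

```text
time: 21.85
tool_pos: [628.0, -229.0, 127.2]
tcp_rot: [-179.4, 0.8, -2.1]
ft_force: [0.1, 0.1, -3.6]
finger_gap: 61.4
```

```bash
python3 go.py 645 -229 60 -1.8;python3 snap.py wrist w10; python3 snap.py side s10; python3 - <<'E'
import cv2,numpy as np
a=cv2.imread('pics/s10.png');b=cv2.imread('pics/w10.png')
cv2.imwrite('pics/c10.png',np.hstack([cv2.resize(a[200:410,270:480],(420,420)),b[:,90:470]]))
E
```

```text
t 21.85 pos [ 628.  -229.   127.2] [-179.4    0.8   -2.1] gap 61.4 F [ 0.1  0.1 -3.6]
tool offset now [18.   0.2 67. ] after turn [17.  -0.5 67.2] rot [-0.6  0.8 -0.3] world [ 17.   -0.  -67.2]
21.9 [ 627.7 -229.1  127.2] [-179.4    0.8   -2.1]
21.95 [ 627.7 -229.4  127.5] [-179.4    0.8   -2.1]
```

View pics/c10.png

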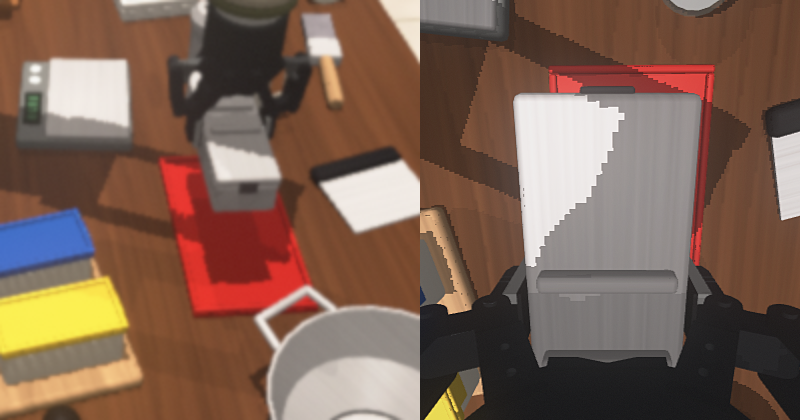

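```bash
python3 - <<'E'
from h import *
p,w,m,H,S,V=load('w10')
k=big(box(((H<6)|(H>174))&(S>120),(200,50,400,300)))
v,u=np.nonzero(k)
tl=(u[v<75].min(),np.min(v[u<235])); tr=(u[v<75].max()+1,v[u>375].min())
q=ray(m,[tl,tr],12);print(tl,tr,q.round(1),np.linalg.norm(q[0]-q[1]))
mid=q.mean(0)[:2];print('centre', mid-113*np.array([np.cos(np.radians(88.2)),np.sin(np.radians(88.2))]))
# tin in hand
k=big(box((S<60)&(w[...,2]>150)&(w[...,2]<185),(180,85,400,300)))
print('tin z',np.median(w[k][:,2])); 
v,u=np.nonzero(k)
for a,b in [(120,135),(200,215),(240,255)]:
    L=np.mean([u[v==r].min() for r in range(a,b)]);R=np.mean([u[v==r].max()+1 for r in range(a,b)])
    qq=ray(m,[[L,(a+b)/2],[R,(a+b)/2]],np.median(w[k][:,2]));print(qq.mean(0).round(1),np.linalg.norm(qq[0]-qq[1]).round(1))
E
python3 go.py 645 -229 60 -1.8
```

```text
(np.int64(218), np.int64(65)) (np.int64(385), np.int64(64)) [[ 586.2 -115.1   12. ]
 [ 711.8 -119.2   12. ]] 125.63497706468534
centre [ 645.44770413 -230.09536605]
tin z 164.96548297800112
[ 631.2 -160.1  165. ] 60.3
[ 630.2 -187.1  165. ] 60.2
[ 629.7 -202.1  165. ] 60.2
t 21.95 pos [ 627.7 -229.4  127.5] [-179.4    0.8   -2.1] gap 61.1 F [-0.1 -0.5 -3.7]
tool offset now [18.2 -0.3 67.3] after turn [17.2 -0.9 67.5] rot [-0.6  0.8 -0.3] world [ 17.3   0.4 -67.5]
```

Call:
jog_arm(offset=[[6,0,0],[6,0,8],[4,0,15],[0,0,15],[0,0,15],[0,0,8],[0,0,3],[0,0,0]], delta_rot=[[-0.6,0.8,-0.3],[0,0,0],[0,0,0],[0,0,0],[0,0,0],[0,0,0],[0,0,0],[0,0,0]], jaw=[45,45,45,45,45,45,45,45])

```text
time: 22.75
tool_pos: [642.3, -231.0, 55.4]
tcp_rot: [-180.0, 0.1, -1.9]
ft_force: [-0.1, 0.7, -4.9]
finger_gap: 61.0
```

```bash
python3 go.py 644.8 -229.7 16 -1.8
```

```text
t 22.75 pos [ 642.3 -231.    55.4] [-1.8e+02  1.0e-01 -1.9e+00] gap 61.0 F [-0.1  0.7 -4.9]
tool offset now [ 2.5 -1.3 39.4] after turn [ 2.4 -1.3 39.4] rot [-0.   0.1 -0.1] world [  2.5   1.3 -39.4]
```

Call:
jog_arm(offset=[[1,-1,5],[1,0,8],[0,0,8],[0,0,5],[0,0,3],[0,0,2],[0,0,0]], delta_rot=[[0,0,0],[0,0,0],[0,0,0],[0,0,0],[0,0,0],[0,0,0],[0,0,0]], jaw=[45,45,45,45,45,45,45])

```text
time: 23.45
tool_pos: [645.6, -230.4, 23.4]
tcp_rot: [180.0, -0.0, -1.9]
ft_force: [-0.0, 0.1, -4.1]
finger_gap: 60.9
```

```bash
python3 go.py 644.8 -229.7 16 -1.8
```

```text
t 23.45 pos [ 645.6 -230.4   23.4] [180.   -0.   -1.9] gap 60.9 F [-0.   0.1 -4.1]
tool offset now [-0.8 -0.7  7.4] after turn [-0.8 -0.7  7.4] rot [ 0.  -0.  -0.1] world [-0.8  0.7 -7.4]
```

Call:
jog_arm(offset=[[0,0,2],[0,0,2],[0,0,2],[0,0,1.5],[0,0,1],[0,0,0]], delta_rot=[[0,0,0],[0,0,0],[0,0,0],[0,0,0],[0,0,0],[0,0,0]], jaw=[45,45,45,45,45,45])

```text
time: 24.05
tool_pos: [646.5, -230.9, 16.5]
tcp_rot: [179.9, -0.1, -1.9]
ft_force: [-1.5, 0.1, -2.9]
finger_gap: 61.0
```

Call:
jog_arm(offset=[[0,0,1],[0,0,1],[0,0,1],[0,0,0]], delta_rot=[[0,0,0],[0,0,0],[0,0,0],[0,0,0]], jaw=[45,45,45,45])

```text
time: 24.45
tool_pos: [646.8, -231.0, 16.5]
tcp_rot: [179.9, -0.1, -1.9]
ft_force: [-0.1, -1.0, -4.1]
finger_gap: 61.3
```

Call:
jog_arm(offset=[[-1,0,2.5],[-1,0,2.5],[0,0,2],[0,0,0]], delta_rot=[[0,0,0],[0,0,0],[0,0,0],[0,0,0]], jaw=[45,45,45,45])

```text
time: 24.85
tool_pos: [647.1, -231.1, 16.8]
tcp_rot: [179.9, -0.4, -1.9]
ft_force: [1.3, -0.3, -3.8]
finger_gap: 61.0
```

Neither x nor z moves any more at the expected height (16.5), so the tin is down on the floor. Releasing.

Call:
jog_arm(offset=[[0,0,0],[0,0,0],[0,0,0],[0,0,0],[0,0,0],[0,0,0]], delta_rot=[[0,0,0],[0,0,0],[0,0,0],[0,0,0],[0,0,0],[0,0,0]], jaw=[70,72,76,80,85,88])

```text
time: 25.45
tool_pos: [648.4, -231.9, 17.0]
tcp_rot: [179.8, -0.5, -1.9]
ft_force: [0.5, -0.2, -0.0]
finger_gap: 75.0
```

Call:
jog_arm(offset=[[0,0,-4],[0,0,-10],[0,0,-20],[0,0,-30],[0,0,-30],[0,0,-30],[0,0,-25],[0,0,-10],[0,0,0]], delta_rot=[[0,0,0],[0,0,0],[0,0,0],[0,0,0],[0,0,0],[0,0,0],[0,0,0],[0,0,0],[0,0,0]], jaw=[88,88,88,100,100,100,100,100,100])

```text
time: 26.35
tool_pos: [647.0, -231.3, 187.6]
tcp_rot: [179.7, -0.7, -1.9]
ft_force: [0.2, 0.9, 0.5]
finger_gap: 85.5
```

```bash
python3 go.py 430 -327 200 -80;python3 snap.py wrist w11;python3 snap.py side s11
```

```text
t 26.35 pos [ 647.  -231.3  187.6] [179.7  -0.7  -1.9] gap 85.5 F [0.2 0.9 0.5]
tool offset now [-213.6  102.8  -14.5] after turn [ 56.6 230.4 -12.4] rot [-0.3 -0.8 78.1] world [-217.   -95.7   12.4]
26.4 [ 646.9 -231.2  186.7] [179.8  -0.6  -1.9]
26.45 [ 646.1 -230.9  185. ] [179.8  -0.5  -1.9]
```

View pics/w11.png

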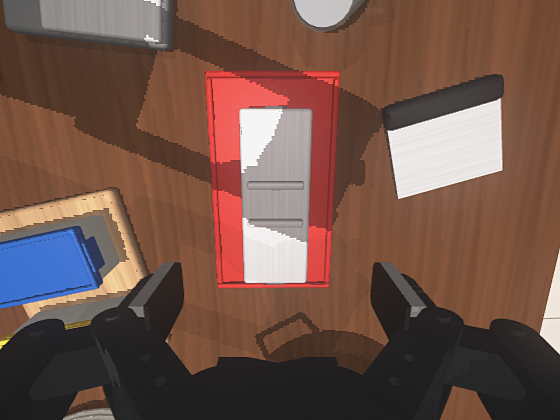

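View pics/s11.png

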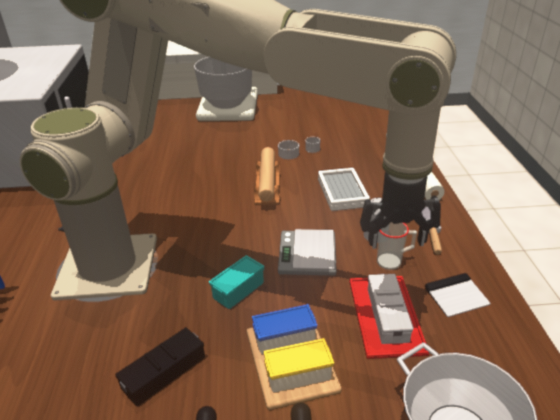

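Tin lies flat in the tray, ribs at (275,185) and (274,222). The tubs stand alone now; measuring the tin, the tubs and the pan.

```bash
python3 - <<'E'
from h import *
p,w,m,H,S,V=load('w11')
print('tin ribs mid',ray(m,[[275.5,183.5],[274.5,220.5]],60).mean(0).round(1))
k=big(box((S<60)&(w[...,2]>45)&(w[...,2]<70),(225,95,325,290)));print('tin',rayrect(k,m,52),np.median(w[k][:,2]))
k=big(((H<6)|(H>174))&(S>150));print('tray',rayrect(k,m,12))
p,w,m,H,S,V=load('s11')
for n,k in dict(blue=big((H>105)&(H<130)&(S>100)&(w[...,2]>60)&(w[...,2]<80)),yel=big((H>22)&(H<35)&(S>100)&(w[...,2]>60)&(w[...,2]<80))).items():
    print(n,rayrect(k,m,70),rect(w[k][:,:2]),np.median(w[k][:,2]))
E
```

```text
tin ribs mid [ 647.3 -230.9   60. ]
tin (array([ 647.3, -232.4]), array([165.4,  61.3]), 87.9) 53.569405562000945
tray (array([ 645.2, -230.2]), array([225.5, 126. ]), 88.2)
blue (array([ 416.3, -290. ]), array([122.4,  63.5]), 10.7) (array([ 416.7, -286.8]), array([122.6,  63.8]), 10.7) 66.53663023496374
yel (array([ 434.4, -379.8]), array([122.2,  61.9]), 9.4) (array([ 435.2, -377.3]), array([123.4,  63.6]), 9.3) 66.67752914209477
```

Call:
jog_arm(offset=[[0,0,-5],[0,0,-5],[0,0,-5],[0,0,0],[0,0,0],[0,0,0],[0,0,0],[0,0,0],[0,0,0],[0,0,0]], delta_rot=[[0,0,5],[0,0,8],[0,0,8],[0,0,8],[0,0,8],[0,0,8],[0,0,8],[0,0,8],[0,0,8],[0,0,6]], jaw=[100,100,100,100,100,100,100,100,100,100])

```text
time: 27.45
tool_pos: [635.0, -226.0, 172.5]
tcp_rot: [178.6, 1.0, -79.8]
ft_force: [-0.6, -0.1, 0.0]
finger_gap: 85.3
```

```bash
python3 go.py 365 -310 200 -79.3
```

```text
t 27.45 pos [ 635.  -226.   172.5] [178.6   1.  -79.8] gap 85.3 F [-0.6 -0.1  0. ]
tool offset now [ 34.6 281.1 -21.4] after turn [ 32.4 280.8 -27.5] rot [ 1.4  1.  -0.5] world [-270.   -84.    27.5]
```

Call:
jog_arm(offset=[[0,0,-10],[4,30,-10],[4,35,-5],[4,38,0],[4,38,0],[4,38,0],[4,35,0],[3,25,0],[2,15,0],[0,0,0],[0,0,0]], delta_rot=[[1.4,1,-0.5],[0,0,0],[0,0,0],[0,0,0],[0,0,0],[0,0,0],[0,0,0],[0,0,0],[0,0,0],[0,0,0],[0,0,0]], jaw=[100,100,100,100,100,100,100,100,100,100,100])

```text
time: 28.55
tool_pos: [370.8, -294.3, 172.4]
tcp_rot: [178.4, 1.6, -79.6]
ft_force: [1.1, -0.8, -1.2]
finger_gap: 85.3
```

```bash
python3 go.py 417 -286 120 -79.3;python3 snap.py wrist w12
```

```text
t 28.55 pos [ 370.8 -294.3  172.4] [178.4   1.6 -79.6] gap 85.3 F [ 1.1 -0.8 -1.2]
tool offset now [  1.6 -48.3  51.1] after turn [  0.4 -46.9  52.4] rot [ 1.6  1.6 -0.2] world [ 46.2   8.3 -52.4]
28.6 [ 370.9 -294.2  172.3] [178.4   1.6 -79.5]
```

View pics/w12.png

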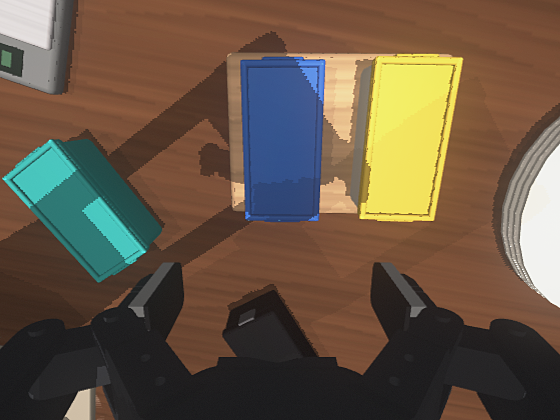

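```bash
cat > tubs.py <<'E'
from h import *
import sys
p,w,m,H,S,V=load(sys.argv[1]);z=float(sys.argv[2]) if len(sys.argv)>2 else 70
for n,k in dict(blue=big((H>105)&(H<130)&(S>100)&(abs(w[...,2]-z)<8)),yel=big((H>22)&(H<35)&(S>100)&(abs(w[...,2]-z)<8))).items():
    if k.sum()>200: print(n,rayrect(k,m,z),rect(w[k][:,:2]),np.median(w[k][:,2]))
E
python3 tubs.py w12
```

```text
blue (array([ 418.7, -285. ]), array([122. ,  59.5]), 10.4) (array([ 418.4, -285.1]), array([123.5,  59.4]), 10.4) 68.74026627203116
yel (array([ 437.1, -376.8]), array([122.4,  59.4]), 9.3) (array([ 436.8, -376.7]), array([123.5,  60.3]), 9.4) 68.71993708955898
```

Both tubs are clear in w12: blue centre (282,140), yellow (410,138).

Call:
jog_arm(offset=[[0,0,0],[0,-15,5],[0,-18,10],[0,-10,15],[0,-2,10],[0,0,0],[0,0,0]], delta_rot=[[1.6,1.6,0],[0,0,0],[0,0,0],[0,0,0],[0,0,0],[0,0,0],[0,0,0]], jaw=[95,92,92,92,92,92,92])

```text
time: 29.3
tool_pos: [420.5, -282.2, 127.9]
tcp_rot: [180.0, 0.2, -79.2]
ft_force: [-0.6, 0.3, -0.3]
finger_gap: 78.3
```

```bash
python3 go.py 418.5 -285 30 -79.6
```

```text
t 29.3 pos [ 420.5 -282.2  127.9] [180.    0.2 -79.2] gap 78.3 F [-0.6  0.3 -0.3]
tool offset now [ 2.7  2.5 97.9] after turn [ 2.4  2.5 97.9] rot [0.  0.2 0.4] world [ -2.   -2.8 -97.9]
```

Call:
jog_arm(offset=[[1.5,1.5,8],[1,1,10],[0,0,10],[0,0,5],[0,0,0],[0,0,0]], delta_rot=[[0,0.2,0.4],[0,0,0],[0,0,0],[0,0,0],[0,0,0],[0,0,0]], jaw=[92,92,92,92,92,92])

```text
time: 29.9
tool_pos: [417.5, -286.2, 93.0]
tcp_rot: [180.0, -0.1, -79.7]
ft_force: [-0.3, 0.6, 0.4]
finger_gap: 78.6
```

```bash
python3 go.py 418.5 -285 30 -79.6
```

```text
t 29.9 pos [ 417.5 -286.2   93. ] [ 1.80e+02 -1.00e-01 -7.97e+01] gap 78.6 F [-0.3  0.6  0.4]
tool offset now [-1.2 -1.2 63. ] after turn [-1.  -1.2 63. ] rot [ 0.  -0.1 -0.1] world [  1.    1.2 -63. ]
```

Call:
jog_arm(offset=[[-1,-1,5],[0,0,10],[0,0,14],[0,0,14],[0,0,9],[0,0,4],[0,0,1],[0,0,0]], delta_rot=[[0,0,0],[0,0,0],[0,0,0],[0,0,0],[0,0,0],[0,0,0],[0,0,0],[0,0,0]], jaw=[92,92,92,92,92,92,92,92])

```text
time: 30.7
tool_pos: [418.3, -284.8, 30.7]
tcp_rot: [180.0, -0.1, -79.7]
ft_force: [-0.2, 0.0, 0.4]
finger_gap: 78.9
```

```bash
python3 go.py 418.5 -285 30 -79.6; python3 snap.py wrist w13
```

```text
t 30.7 pos [ 418.3 -284.8   30.7] [ 1.80e+02 -1.00e-01 -7.97e+01] gap 78.9 F [-0.2  0.   0.4]
tool offset now [ 0.2 -0.1  0.7] after turn [ 0.2 -0.1  0.7] rot [ 0.  -0.1 -0.1] world [ 0.2 -0.2 -0.7]
30.75 [ 418.4 -284.9   31. ] [ 1.80e+02 -1.00e-01 -7.97e+01]
```

View pics/w13.png

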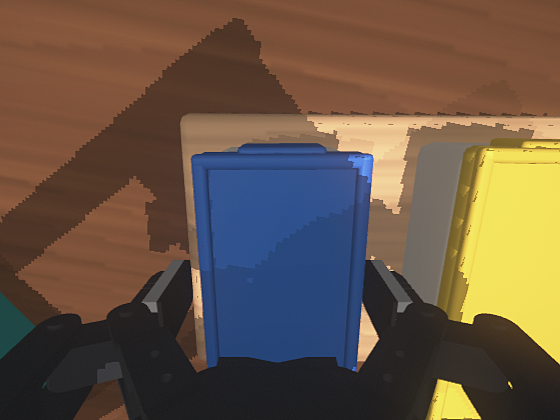

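Fingers straddle the blue tub evenly and are clear of the yellow one. Closing and lifting.

Call:
jog_arm(offset=[[0,0,0],[0,0,0],[0,0,0],[0,0,0],[0,0,0],[0,0,0],[0,0,0]], delta_rot=[[0,0,0],[0,0,0],[0,0,0],[0,0,0],[0,0,0],[0,0,0],[0,0,0]], jaw=[80,74,68,62,55,50,45], newtons=50)

```text
time: 31.45
tool_pos: [419.4, -285.7, 32.6]
tcp_rot: [-179.9, -0.2, -79.7]
ft_force: [0.2, -0.5, -1.5]
finger_gap: 59.6
```

Call:
jog_arm(offset=[[0,0,0],[0,0,-2],[0,0,-5],[0,0,-10],[0,0,-18],[0,0,-22],[0,0,-22],[0,0,-15],[0,0,-5],[0,0,0]], delta_rot=[[0,0,0],[0,0,0],[0,0,0],[0,0,0],[0,0,0],[0,0,0],[0,0,0],[0,0,0],[0,0,0],[0,0,0]], jaw=[45,45,45,45,45,45,45,45,45,45])

```text
time: 32.45
tool_pos: [417.8, -284.1, 137.7]
tcp_rot: [180.0, -0.1, -79.7]
ft_force: [-0.3, -0.5, -4.9]
finger_gap: 59.5
```

```bash
python3 go.py 510 -14 140 -8; python3 snap.py side s14; python3 - <<'E'
import cv2
a=cv2.imread('pics/s14.png')
cv2.imwrite('pics/c14.png',cv2.resize(a[200:410,180:390],(500,500)))
E
```

```text
t 32.45 pos [ 417.8 -284.1  137.7] [ 1.80e+02 -1.00e-01 -7.97e+01] gap 59.5 F [-0.3 -0.5 -4.9]
tool offset now [-249.1 -139.1   -2.8] after turn [  53.7 -280.3   -2.3] rot [  0.1  -0.1 -71.7] world [ 92.2 270.1   2.3]
32.5 [ 417.7 -283.9  137.2] [ 1.80e+02 -1.00e-01 -7.97e+01]
```

View pics/c14.png

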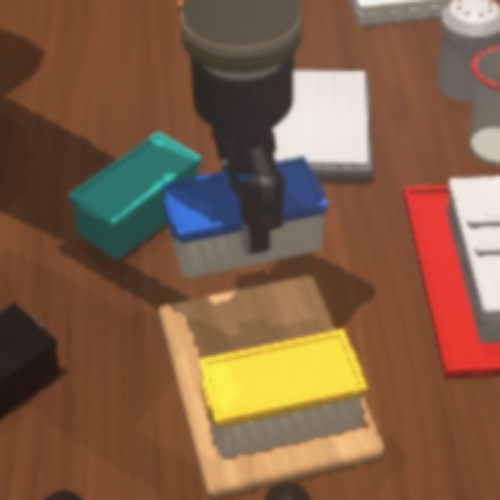

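```bash
python3 - <<'E'
from h import *
p,w,m,H,S,V=load('s11')
k=(w[...,2]>20)&(w[...,2]<36)&(w[...,0]>400)&(w[...,0]<600)&(w[...,1]>-110)&(w[...,1]<90)
k=big(k);print('case',rect(w[k][:,:2]),rayrect(k,m,28))
b=big(k&(S<40)&(V>150));print('pan',rect(w[b][:,:2]),rayrect(b,m,28))
a=cv2.imread('pics/s11.png');cv2.imwrite('pics/c15.png',cv2.resize(a[220:285,270:345],None,fx=8,fy=8,interpolation=0))
E
```

```text
case (array([496.8, -15.3]), array([158.4, 137.4]), 81.9) (array([496.1, -20.4]), array([162.4, 136.3]), 81.9)
pan (array([499.7, -11.5]), array([146.4, 132.4]), 83.7) (array([499.4, -14. ]), array([140.7, 131.4]), 83.9)
```

View pics/c15.png

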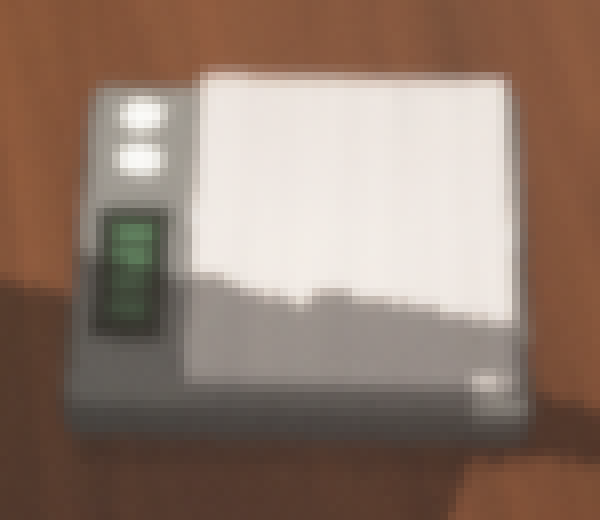

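Call:
jog_arm(offset=[[-15,-8,0],[-25,-14,0],[-30,-17,0],[-33,-19,0],[-33,-19,0],[-30,-17,0],[-25,-14,0],[-15,-8,0],[0,0,0]], delta_rot=[[0,0,0],[0,0,0],[0,0,0],[0,0,0],[0,0,0],[0,0,0],[0,0,0],[0,0,0],[0,0,0]], jaw=[45,45,45,45,45,45,45,45,45])

```text
time: 33.4
tool_pos: [491.2, -50.7, 126.1]
tcp_rot: [179.2, 0.4, -79.9]
ft_force: [-1.4, -0.6, -3.6]
finger_gap: 59.1
```

Call:
jog_arm(offset=[[0,0,0],[0,0,0],[0,0,0],[0,0,0],[0,0,0],[0,0,0],[0,0,0],[0,0,0],[0,0,0],[0,0,0],[0,0,0]], delta_rot=[[0,0,-4],[0,0,-7],[0,0,-8],[0,0,-8],[0,0,-8],[0,0,-8],[0,0,-8],[0,0,-7],[0,0,-6],[0,0,-3],[0,0,0]], jaw=[45,45,45,45,45,45,45,45,45,45,45])

```text
time: 34.5
tool_pos: [481.6, -56.3, 114.1]
tcp_rot: [179.9, 2.0, -10.2]
ft_force: [0.1, 0.4, -4.2]
finger_gap: 59.4
```

```bash
python3 go.py 518 -14 110 -8; python3 snap.py wrist w15
```

```text
t 34.5 pos [481.6 -56.3 114.1] [179.9   2.  -10.2] gap 59.4 F [ 0.1  0.4 -4.2]
tool offset now [ 28.4 -48.1   3. ] after turn [ 30.1 -46.9   4.1] rot [ 0.1  2.  -2.2] world [36.4 42.3 -4.1]
34.55 [481.5 -56.3 114. ] [179.9   2.  -10.3]
```

View pics/w15.png

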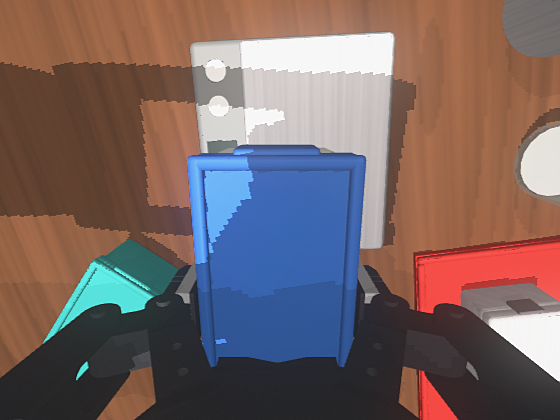

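```bash
python3 - <<'E'
from h import *
p,w,m,H,S,V=load('s11')
c=ray(m,[[295,229.4],[333.75,229.75],[334.75,268.25],[292.9,267.9]],28);print(c.round(1).tolist(),c.mean(0).round(1))
p,w,m,H,S,V=load('w15')
c=ray(m,[[243,40],[393.5,33.5],[382,247.5]],28);print(c.round(1).tolist(),((c[0]+c[2])/2).round(1),np.linalg.norm(np.diff(c,axis=0),axis=1))
d=c[2]-c[1];print(np.degrees(np.arctan2(-d[1],-d[0])))
E
```

```text
[[474.9, 61.9, 28.0], [574.8, 49.8, 28.0], [552.7, -98.3, 28.0], [454.6, -86.9, 28.0]] [514.3 -18.4  28. ]
[[478.4, 67.6, 28.0], [574.4, 53.4, 28.0], [554.3, -93.4, 28.0]] [516.3 -12.9  28. ] [ 97.15003681 148.13908064]
82.18397260861727
```

Call:
jog_arm(offset=[[0,0,0],[8,-13,0],[9,-15,0],[7,-12,3],[3,-5,5],[0,0,5],[0,0,0]], delta_rot=[[0,2,-2.2],[0,0,0],[0,0,0],[0,0,0],[0,0,0],[0,0,0],[0,0,0]], jaw=[45,45,45,45,45,45,45])

```text
time: 35.25
tool_pos: [515.1, -14.6, 97.3]
tcp_rot: [179.9, 0.3, -8.7]
ft_force: [-0.6, 0.8, -3.5]
finger_gap: 59.3
```

```bash
python3 go.py 516.3 -13.5 46 -7.9
```

```text
t 35.25 pos [515.1 -14.6  97.3] [179.9   0.3  -8.7] gap 59.3 F [-0.6  0.8 -3.5]
tool offset now [ 1.2 -1.3 51.3] after turn [ 1.  -1.2 51.3] rot [ 0.1  0.3 -0.8] world [  1.2   1.1 -51.3]
```

Call:
jog_arm(offset=[[0,0,5],[0,0,8],[0,0,10],[0,0,8],[0,0,4],[0,0,2],[0,0,0]], delta_rot=[[0,0.3,-0.8],[0,0,0],[0,0,0],[0,0,0],[0,0,0],[0,0,0],[0,0,0]], jaw=[45,45,45,45,45,45,45])

```text
time: 35.95
tool_pos: [513.2, -16.0, 55.6]
tcp_rot: [179.9, 0.1, -8.0]
ft_force: [-0.4, 0.2, -2.5]
finger_gap: 59.6
```

```bash
python3 go.py 516.3 -13.5 46 -7.9;python3 snap.py side s16; python3 snap.py scene c16;python3 - <<'E'
import cv2,numpy as np
a=cv2.imread('pics/s16.png');b=cv2.imread('pics/c16.png')
cv2.imwrite('pics/c17.png',np.hstack([cv2.resize(a[170:290,240:370],None,fx=3,fy=3),cv2.resize(b[180:300,230:360],None,fx=3,fy=3)]))
E
```

```text
t 35.95 pos [513.2 -16.   55.6] [ 1.799e+02  1.000e-01 -8.000e+00] gap 59.6 F [-0.4  0.2 -2.5]
tool offset now [ 2.7 -2.9  9.6] after turn [ 2.7 -2.9  9.6] rot [ 0.1  0.1 -0.1] world [ 3.1  2.5 -9.6]
36.0 [513.4 -16.   55.9] [ 1.799e+02  1.000e-01 -8.000e+00]
36.05 [513.6 -16.   56.2] [179.9   0.   -8. ]
```

View pics/c17.png

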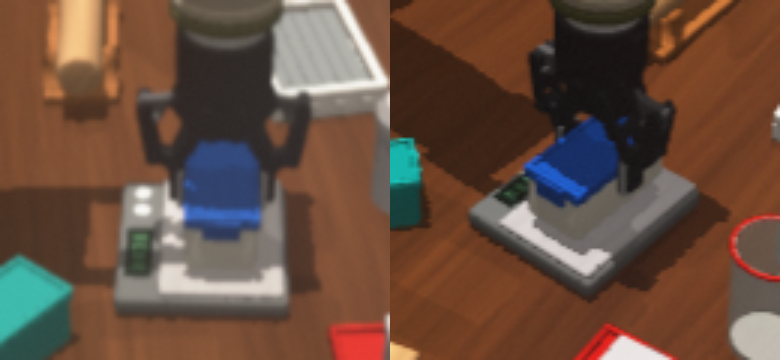

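Call:
jog_arm(offset=[[1.5,-1.5,1],[1.5,-1.5,2],[0.5,-0.5,3],[0,0,2.5],[0,0,2],[0,0,1.5],[0,0,0]], delta_rot=[[0,0,0],[0,0,0],[0,0,0],[0,0,0],[0,0,0],[0,0,0],[0,0,0]], jaw=[45,45,45,45,45,45,45])

```text
time: 36.75
tool_pos: [519.6, -12.8, 45.7]
tcp_rot: [179.9, -0.1, -8.0]
ft_force: [0.1, -0.2, -3.4]
finger_gap: 59.3
```

```bash
python3 go.py 516.3 -13.5 46 -7.9
```

```text
t 36.75 pos [519.6 -12.8  45.7] [ 1.799e+02 -1.000e-01 -8.000e+00] gap 59.3 F [ 0.1 -0.2 -3.4]
tool offset now [-3.2  1.2 -0.3] after turn [-3.2  1.1 -0.3] rot [ 0.1 -0.1 -0.1] world [-3.3 -0.7  0.3]
```

Call:
jog_arm(offset=[[0,0,-2],[-1.5,0.5,0],[-1,0.5,0],[0,0,1.5],[0,0,2],[0,0,2],[0,0,2],[0,0,0]], delta_rot=[[0,0,0],[0,0,0],[0,0,0],[0,0,0],[0,0,0],[0,0,0],[0,0,0],[0,0,0]], jaw=[45,45,45,45,45,45,45,45])

```text
time: 37.55
tool_pos: [517.0, -13.7, 46.2]
tcp_rot: [179.9, -0.1, -8.0]
ft_force: [0.4, 0.8, -3.5]
finger_gap: 59.3
```

Call:
jog_arm(offset=[[0,0,2],[0,0,2],[0,0,0]], delta_rot=[[0,0,0],[0,0,0],[0,0,0]], jaw=[45,45,45])

```text
time: 37.85
tool_pos: [517.8, -13.8, 46.0]
tcp_rot: [179.9, -0.1, -8.0]
ft_force: [0.2, 0.6, -4.8]
finger_gap: 59.3
```

z has stalled at the predicted 46, so the tub is seated. Releasing.

Call:
jog_arm(offset=[[0,0,0],[0,0,0],[0,0,0],[0,0,0],[0,0,0],[0,0,0]], delta_rot=[[0,0,0],[0,0,0],[0,0,0],[0,0,0],[0,0,0],[0,0,0]], jaw=[69,71,75,80,86,92])

```text
time: 38.45
tool_pos: [518.7, -14.1, 45.7]
tcp_rot: [179.9, -0.2, -8.0]
ft_force: [0.1, 0.0, 0.8]
finger_gap: 78.5
```

Call:
jog_arm(offset=[[0,0,-4],[0,0,-10],[0,0,-20],[0,0,-30],[0,0,-30],[0,0,-25],[0,0,-10],[0,0,0]], delta_rot=[[0,0,0],[0,0,0],[0,0,0],[0,0,0],[0,0,0],[0,0,0],[0,0,0],[0,0,0]], jaw=[92,92,92,92,92,92,92,92])

```text
time: 39.25
tool_pos: [517.9, -13.6, 183.4]
tcp_rot: [179.9, -0.3, -8.0]
ft_force: [-0.9, 0.4, -0.2]
finger_gap: 78.9
```

```bash
python3 go.py 390 -385 200 -80.6;python3 snap.py wrist w18;python3 tubs.py w18 83
```

```text
t 39.25 pos [517.9 -13.6 183.4] [179.9  -0.3  -8. ] gap 78.9 F [-0.9  0.4 -0.2]
tool offset now [-75.  385.6 -16. ] after turn [345.5 186.8 -16.6] rot [-0.1 -0.4 72.6] world [-127.9 -371.4   16.6]
39.3 [517.6 -13.6 182.6] [179.9  -0.3  -8. ]
blue (array([517.9, -12.5]), array([122.4,  59.6]), 82.2) (array([518. , -12.5]), array([122.2,  59.5]), 82.2) 81.75919969671386
```

View pics/w18.png

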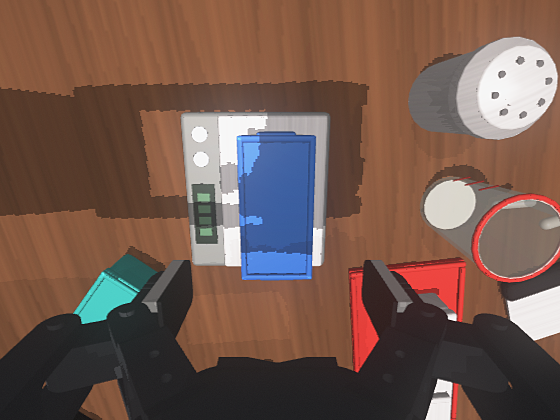

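```bash
python3 - <<'E'
from h import *
p,w,m,H,S,V=load('w18')
k=big(box((w[...,2]>20)&(w[...,2]<36)&(S<60),(150,80,345,290)))
print(rayrect(k,m,26))
c=ray(m,[[220.5,114],[328.5,114],[325,265],[223.5,266]],28);print(c.round(1).tolist(),c.mean(0).round(1))
E
python3 - <<'E'
import cv2
a=cv2.imread('pics/w18.png');cv2.imwrite('pics/c18.png',cv2.resize(a[100:290,170:345],None,fx=3,fy=3))
E
```

```text
(array([499.4,  -9.7]), array([152.2, 136.3]), 82.0)
[[479.1, 68.2, 28.0], [575.6, 54.7, 28.0], [558.0, -93.8, 28.0], [453.9, -80.0, 28.0]] [516.6 -12.7  28. ]
```

View pics/c18.png

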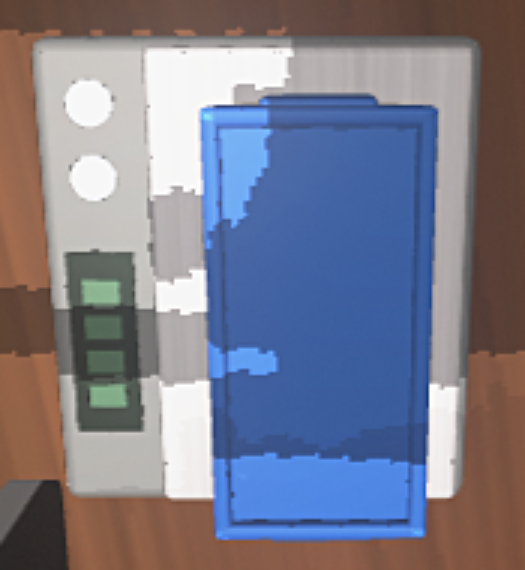

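Flour is centred, about 2 mm off. On to the butter.

Call:
jog_arm(offset=[[0,0,-8],[0,0,-8],[0,0,-5],[0,0,0],[0,0,0],[0,0,0],[0,0,0],[0,0,0],[0,0,0],[0,0,0]], delta_rot=[[0,0,5],[0,0,8],[0,0,8],[0,0,8],[0,0,8],[0,0,8],[0,0,8],[0,0,8],[0,0,7],[0,0,3]], jaw=[92,92,92,92,92,92,92,92,92,92])

```text
time: 40.3
tool_pos: [508.1, -12.4, 184.3]
tcp_rot: [178.6, 0.2, -81.9]
ft_force: [0.6, -0.2, -0.2]
finger_gap: 78.3
```

```bash
python3 go.py 400 -378 180 -80.6
```

```text
t 40.3 pos [508.1 -12.4 184.3] [178.6   0.2 -81.9] gap 78.3 F [ 0.6 -0.2 -0.2]
tool offset now [346.7 158.5   6.8] after turn [343.  166.3   4.3] rot [ 1.4  0.2 -1.3] world [-108.1 -365.6   -4.3]
```

Call:
jog_arm(offset=[[0,0,0],[20,10,0],[32,15,0],[38,18,0],[40,19,0],[40,19,0],[40,19,0],[38,18,0],[30,15,0],[20,10,0],[8,4,0],[0,0,0],[0,0,0]], delta_rot=[[1.4,0.2,-1.3],[0,0,0],[0,0,0],[0,0,0],[0,0,0],[0,0,0],[0,0,0],[0,0,0],[0,0,0],[0,0,0],[0,0,0],[0,0,0],[0,0,0]], jaw=[95,95,95,95,95,95,95,95,95,95,95,95,95])

```text
time: 41.6
tool_pos: [406.5, -346.1, 166.2]
tcp_rot: [179.7, 0.5, -78.3]
ft_force: [-0.0, 0.8, 0.5]
finger_gap: 81.2
```

```bash
python3 snap.py wrist w20;python3 tubs.py w20; python3 go.py 437 -376.8 120 -80.6
```

```text
41.65 [ 406.6 -345.8  166.2] [179.7   0.5 -78.3]
yel (array([ 437.3, -376.5]), array([122.3,  59.6]), 9.3) (array([ 437. , -376.4]), array([123.4,  59.6]), 9.1) 68.70412223695803
t 41.65 pos [ 406.6 -345.8  166.2] [179.7   0.5 -78.3] gap 80.8 F [-0.9  0.1 -0.6]
tool offset now [ 36.9 -23.7  45.8] after turn [ 35.5 -24.9  46.2] rot [0.3 0.5 2.3] world [ 30.4 -31.  -46.2]
```

View pics/w20.png

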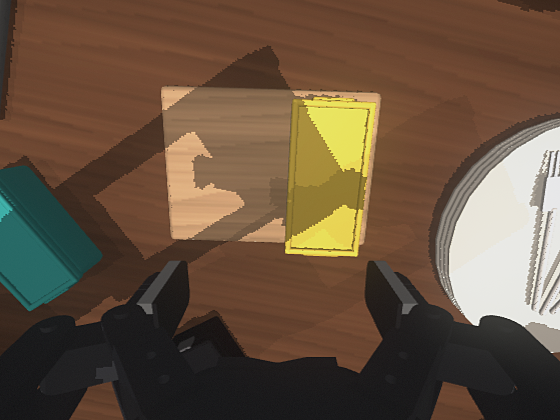

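Butter tub alone on the board at (331,178), confirmed at (437,-376.5), yaw 9.3.

Call:
jog_arm(offset=[[0,0,0],[10,-7,3],[11,-8,8],[8,-5,8],[3,-2,8],[0,0,5],[0,0,0]], delta_rot=[[0.3,0.5,2.3],[0,0,0],[0,0,0],[0,0,0],[0,0,0],[0,0,0],[0,0,0]], jaw=[92,92,92,92,92,92,92])

```text
time: 42.35
tool_pos: [438.8, -365.7, 133.1]
tcp_rot: [-179.9, 0.0, -79.9]
ft_force: [-0.0, 0.5, -0.1]
finger_gap: 78.7
```

```bash
python3 go.py 437 -376.5 90 -80.7
```

```text
t 42.35 pos [ 438.8 -365.7  133.1] [-179.9    0.   -79.9] gap 78.7 F [-0.   0.5 -0.1]
tool offset now [10.4  3.7 43.1] after turn [10.4  3.5 43.1] rot [-0.1  0.   0.8] world [ -1.8 -10.8 -43.1]
```

Call:
jog_arm(offset=[[3,1,5],[4,1.5,10],[2.5,1,10],[0,0,8],[0,0,3],[0,0,0]], delta_rot=[[-0.1,0,0.8],[0,0,0],[0,0,0],[0,0,0],[0,0,0],[0,0,0]], jaw=[92,92,92,92,92,92])

```text
time: 42.95
tool_pos: [436.0, -375.6, 93.9]
tcp_rot: [180.0, 0.1, -80.8]
ft_force: [0.5, -0.4, -0.1]
finger_gap: 78.6
```

```bash
python3 go.py 437 -376.5 31 -80.7
```

```text
t 42.95 pos [ 436.  -375.6   93.9] [ 1.80e+02  1.00e-01 -8.08e+01] gap 78.6 F [ 0.5 -0.4 -0.1]
tool offset now [ 1.1 -0.9 62.9] after turn [ 1.1 -0.9 62.9] rot [ 0.   0.1 -0.1] world [  1.   -0.9 -62.9]
```

Call:
jog_arm(offset=[[1,-1,5],[0,0,10],[0,0,14],[0,0,14],[0,0,9],[0,0,4],[0,0,1],[0,0,0]], delta_rot=[[0,0,0],[0,0,0],[0,0,0],[0,0,0],[0,0,0],[0,0,0],[0,0,0],[0,0,0]], jaw=[92,92,92,92,92,92,92,92])

```text
time: 43.75
tool_pos: [436.8, -375.8, 30.9]
tcp_rot: [179.9, 0.1, -80.8]
ft_force: [-0.1, -0.0, -0.2]
finger_gap: 78.6
```

```bash
python3 go.py 437 -376.5 31 -80.7
```

```text
t 43.75 pos [ 436.8 -375.8   30.9] [ 1.799e+02  1.000e-01 -8.080e+01] gap 78.6 F [-0.1 -0.  -0.2]
tool offset now [ 0.7 -0.1 -0.1] after turn [ 0.7 -0.1 -0.1] rot [ 0.1  0.1 -0.1] world [ 0.2 -0.7  0.1]
```

Call:
jog_arm(offset=[[0,0,0],[0,0,0],[0,0,0],[0,0,0],[0,0,0],[0,0,0],[0,0,0]], delta_rot=[[0,0,0],[0,0,0],[0,0,0],[0,0,0],[0,0,0],[0,0,0],[0,0,0]], jaw=[80,74,68,62,55,50,45], newtons=50)

```text
time: 44.45
tool_pos: [437.5, -376.6, 32.5]
tcp_rot: [-180.0, 0.0, -80.8]
ft_force: [0.2, -0.5, -0.8]
finger_gap: 59.3
```

Call:
jog_arm(offset=[[0,0,0],[0,0,-2],[0,0,-5],[0,0,-10],[0,0,-18],[0,0,-25],[0,0,-30],[0,0,-30],[0,0,-20],[0,0,-8],[0,0,0]], delta_rot=[[0,0,0],[0,0,0],[0,0,0],[0,0,0],[0,0,0],[0,0,0],[0,0,0],[0,0,0],[0,0,0],[0,0,0],[0,0,0]], jaw=[45,45,45,45,45,45,45,45,45,45,45])

```text
time: 45.55
tool_pos: [436.7, -375.6, 190.2]
tcp_rot: [-180.0, 0.1, -80.8]
ft_force: [0.2, -0.4, -2.1]
finger_gap: 59.6
```

```bash
python3 go.py 600 230 180 4.3; python3 snap.py side s21; python3 - <<'E'
import cv2
a=cv2.imread('pics/s21.png')
cv2.imwrite('pics/c21.png',cv2.resize(a[200:410,180:390],(500,500)))
E
```

```text
t 45.55 pos [ 436.7 -375.6  190.2] [-1.80e+02  1.00e-01 -8.08e+01] gap 59.6 F [ 0.2 -0.4 -2.1]
tool offset now [-571.6 -258.4   10.9] after turn [ 208.2 -591.7   10.2] rot [ -0.1   0.  -85.1] world [163.3 605.6 -10.2]
45.6 [ 436.5 -375.5  189.4] [ 1.80e+02  1.00e-01 -8.08e+01]
```

View pics/c21.png

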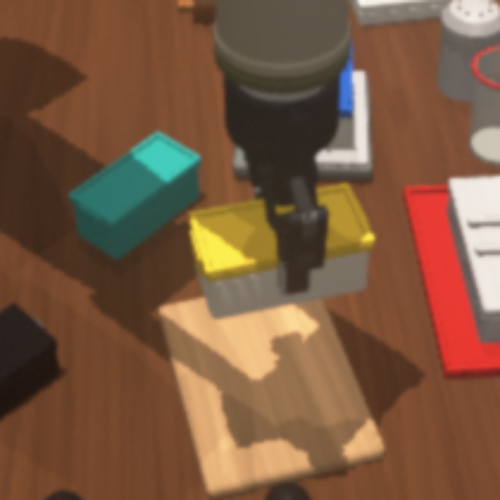

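Call:
jog_arm(offset=[[-12,-5,0],[-22,-10,0],[-32,-15,0],[-36,-16,0],[-36,-16,0],[-36,-16,0],[-36,-16,0],[-36,-16,0],[-36,-16,0],[-36,-16,0],[-36,-16,0],[-36,-16,0],[-36,-16,0],[-36,-16,0],[-30,-13,0],[-20,-9,0],[-8,-4,0],[0,0,0]], delta_rot=[[0,0,0],[0,0,0],[0,0,0],[0,0,0],[0,0,0],[0,0,0],[0,0,0],[0,0,0],[0,0,0],[0,0,0],[0,0,0],[0,0,0],[0,0,0],[0,0,0],[0,0,0],[0,0,0],[0,0,0],[0,0,0]], jaw=[45,45,45,45,45,45,45,45,45,45,45,45,45,45,45,45,45,45])

```text
time: 47.4
tool_pos: [565.3, 212.5, 159.6]
tcp_rot: [177.4, 1.2, -80.7]
ft_force: [-0.5, 0.5, -2.8]
finger_gap: 59.4
```

Call:
jog_arm(offset=[[0,0,0],[0,0,0],[0,0,0],[0,0,0],[0,0,0],[0,0,0],[0,0,0],[0,0,0],[0,0,0],[0,0,0],[0,0,0],[0,0,0],[0,0,0]], delta_rot=[[0,0,-4],[0,0,-7],[0,0,-8],[0,0,-8],[0,0,-8],[0,0,-8],[0,0,-8],[0,0,-8],[0,0,-8],[0,0,-8],[0,0,-5],[0,0,-2],[0,0,0]], jaw=[45,45,45,45,45,45,45,45,45,45,45,45,45])

```text
time: 48.7
tool_pos: [555.5, 194.1, 148.9]
tcp_rot: [-179.5, 3.9, 3.9]
ft_force: [-0.1, -0.0, -2.9]
finger_gap: 59.7
```

```bash
python3 go.py 637.2 266.5 120 4.3; python3 snap.py wrist w22
```

```text
t 48.7 pos [555.5 194.1 148.9] [-179.5    3.9    3.9] gap 59.7 F [-0.1 -0.  -2.9]
tool offset now [ 88.2 -66.5  23.6] after turn [ 86.9 -66.1  28.9] rot [-0.5  3.9 -0.4] world [ 81.7  72.4 -28.9]
48.75 [555.5 194.  148.9] [-179.5    3.9    3.8]
```

View pics/w22.png

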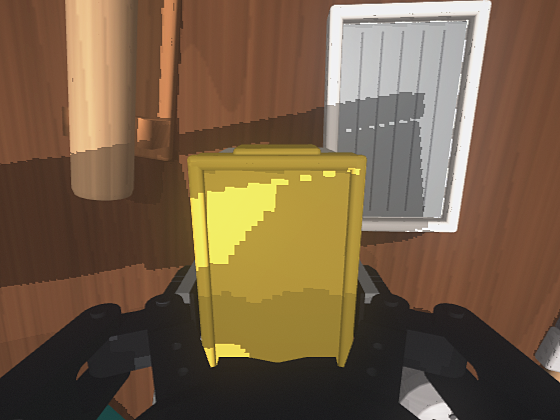

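Call:
jog_arm(offset=[[0,0,-5],[10,-8,0],[18,-14,0],[20,-15,0],[16,-12,0],[8,-6,0],[3,-2,0],[0,0,0]], delta_rot=[[-0.5,3.9,-0.4],[0,0,0],[0,0,0],[0,0,0],[0,0,0],[0,0,0],[0,0,0],[0,0,0]], jaw=[45,45,45,45,45,45,45,45])

```text
time: 49.55
tool_pos: [624.7, 251.2, 148.5]
tcp_rot: [179.8, 0.4, 3.2]
ft_force: [-0.6, 0.1, -2.3]
finger_gap: 59.3
```

```bash
python3 go.py 637.2 266.5 80 4.3; python3 snap.py wrist w23
```

```text
t 49.55 pos [624.7 251.2 148.5] [179.8   0.4   3.2] gap 59.3 F [-0.6  0.1 -2.3]
tool offset now [ 13.8 -14.9  68.4] after turn [ 13.6 -14.4  68.5] rot [ 0.2  0.4 -1.1] world [ 12.5  15.3 -68.5]
49.6 [624.4 250.9 148.5] [179.8   0.4   3.2]
```

View pics/w23.png

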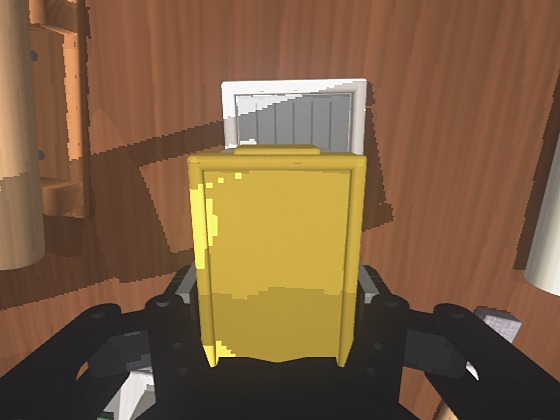

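```bash
python3 - <<'E'
from h import *
p,w,m,H,S,V=load('w23')
c=ray(m,[[222,83],[366,79]],32);print(c.round(1).tolist(),np.linalg.norm(c[1]-c[0]));d=c[0]-c[1];a=np.arctan2(d[1],d[0])-np.pi/2;print(np.degrees(a))
a=np.radians(94.4);print('centre',(c.mean(0)[:2]-86*np.array([np.cos(a),np.sin(a)])).round(1))
E
```

```text
[[576.9, 346.3, 32.0], [686.3, 355.3, 32.0]] 109.79325202866582
-265.30256366059814
centre [638.2 265.1]
```

Call:
jog_arm(offset=[[4,-4,2],[5,-5,8],[4,-4,14],[0,0,14],[0,0,10],[0,0,5],[0,0,0]], delta_rot=[[0.2,0.4,-1.1],[0,0,0],[0,0,0],[0,0,0],[0,0,0],[0,0,0],[0,0,0]], jaw=[45,45,45,45,45,45,45])

```text
time: 50.3
tool_pos: [635.0, 264.1, 88.4]
tcp_rot: [179.9, 0.2, 4.4]
ft_force: [-0.4, -0.2, -2.5]
finger_gap: 59.0
```

```bash
python3 go.py 637.2 266.5 37.5 4.3
```

```text
t 50.3 pos [635.  264.1  88.4] [179.9   0.2   4.4] gap 59.0 F [-0.4 -0.2 -2.5]
tool offset now [ 2.5 -2.3 50.9] after turn [ 2.4 -2.2 50.9] rot [0.1 0.2 0.1] world [  2.2   2.4 -50.9]
```

Call:
jog_arm(offset=[[1,-1,5],[1,-1,8],[0,0,10],[0,0,9],[0,0,5],[0,0,2],[0,0,0]], delta_rot=[[0,0.2,0],[0,0,0],[0,0,0],[0,0,0],[0,0,0],[0,0,0],[0,0,0]], jaw=[45,45,45,45,45,45,45])

```text
time: 51.0
tool_pos: [637.3, 266.3, 46.4]
tcp_rot: [179.9, -0.1, 4.3]
ft_force: [0.2, -0.8, -2.5]
finger_gap: 59.7
```

```bash
python3 go.py 637.5 266 37.5 4.3
```

```text
t 51.0 pos [637.3 266.3  46.4] [ 1.799e+02 -1.000e-01  4.300e+00] gap 59.7 F [ 0.2 -0.8 -2.5]
tool offset now [0.2 0.3 8.9] after turn [0.2 0.3 8.9] rot [ 0.1 -0.1  0. ] world [ 0.2 -0.3 -8.9]
```

Call:
jog_arm(offset=[[0,0,2],[0,0,2],[0,0,2],[0,0,2],[0,0,1.5],[0,0,1.5],[0,0,0]], delta_rot=[[0,0,0],[0,0,0],[0,0,0],[0,0,0],[0,0,0],[0,0,0],[0,0,0]], jaw=[45,45,45,45,45,45,45])

```text
time: 51.7
tool_pos: [638.8, 266.7, 38.0]
tcp_rot: [180.0, -0.2, 4.3]
ft_force: [0.6, 0.0, -2.9]
finger_gap: 59.4
```

Call:
jog_arm(offset=[[0,0,2],[0,0,2],[0,0,0]], delta_rot=[[0,0,0],[0,0,0],[0,0,0]], jaw=[45,45,45])

```text
time: 52.0
tool_pos: [639.3, 266.8, 38.1]
tcp_rot: [180.0, -0.3, 4.3]
ft_force: [0.1, 0.5, -2.0]
finger_gap: 59.7
```

Stalled at the expected height. Releasing.

Call:
jog_arm(offset=[[0,0,0],[0,0,0],[0,0,0],[0,0,0],[0,0,0],[0,0,0]], delta_rot=[[0,0,0],[0,0,0],[0,0,0],[0,0,0],[0,0,0],[0,0,0]], jaw=[69,71,75,80,86,92])

```text
time: 52.6
tool_pos: [640.4, 267.2, 38.4]
tcp_rot: [180.0, -0.4, 4.3]
ft_force: [-0.1, -0.7, 0.2]
finger_gap: 78.5
```

Call:
jog_arm(offset=[[0,0,-4],[0,0,-10],[0,0,-20],[0,0,-30],[0,0,-35],[0,0,-35],[0,0,-20],[0,0,0]], delta_rot=[[0,0,0],[0,0,0],[0,0,0],[0,0,0],[0,0,0],[0,0,0],[0,0,0],[0,0,0]], jaw=[92,92,92,92,92,92,92,92])

```text
time: 53.4
tool_pos: [638.8, 267.0, 202.5]
tcp_rot: [-180.0, -0.5, 4.3]
ft_force: [0.4, -0.5, -0.0]
finger_gap: 78.5
```

```bash
python3 go.py 600 0 400 0;python3 snap.py wrist w24;python3 tubs.py w24 75; python3 snap.py side s24; python3 snap.py scene c24; python3 - <<'E'
from h import *
p,w,m,H,S,V=load('w24')
k=(w[...,2]>26)&(w[...,2]<38)&(S<60)&(w[...,0]>560)&(w[...,0]<720)&(w[...,1]>160)&(w[...,1]<370)
print('rim',rect(w[big(k)][:,:2]))
for t in ['c24']:
    p,w,m,H,S,V=load(t)
    for n,c in dict(dredger=(688,54),jug=(697,-54)).items():
        k=(w[...,2]>70)&(w[...,2]<112)&(np.hypot(w[...,0]-c[0],w[...,1]-c[1])<55);print(n,k.sum(),np.median(w[k],0).round(1))
for n in ['scene']:
    p=cv2.imread(f"pics/{n}0.png")[:,:,::-1].copy();d=np.load(f"pics/{n}0.npy");_,w=cloud(n,p,d)
    for n,c in dict(dredger=(688,54),jug=(697,-54)).items():
        k=(w[...,2]>70)&(w[...,2]<112)&(np.hypot(w[...,0]-c[0],w[...,1]-c[1])<55);print(n,k.sum(),np.median(w[k],0).round(1))
E
```

```text
t 53.4 pos [638.8 267.  202.5] [-180.    -0.5    4.3] gap 78.5 F [ 0.4 -0.5 -0. ]
tool offset now [ -57.3  263.3 -198. ] after turn [ -38.8  267.  -197.5] rot [-0.  -0.5  4.3] world [ -38.8 -267.   197.5]
53.45 [638.4 266.9 200.9] [180.   -0.4   4.3]
yel (array([639.5, 272.3]), array([89.3, 59.5]), -85.6) (array([639.5, 272.5]), array([89.3, 59.2]), -85.8) 73.63327764431547
53.5 [637.4 266.5 198.4] [179.9  -0.2   4.3]
53.55 [636.5 266.2 196.3] [179.9  -0.    4.3]
rim (array([637.6, 266.7]), array([171.1, 112.1]), -85.6)
dredger 576 [694.3  37.   98.3]
jug 754 [698.6 -54.   90.7]
dredger 570 [694.1  37.2  98.9]
jug 753 [698.5 -53.6  90.8]
```

View pics/w24.png

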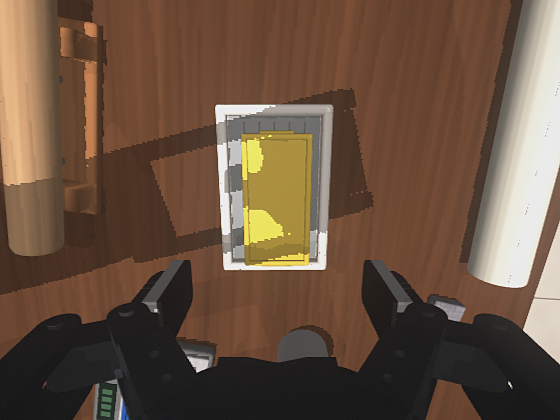

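View pics/s24.png

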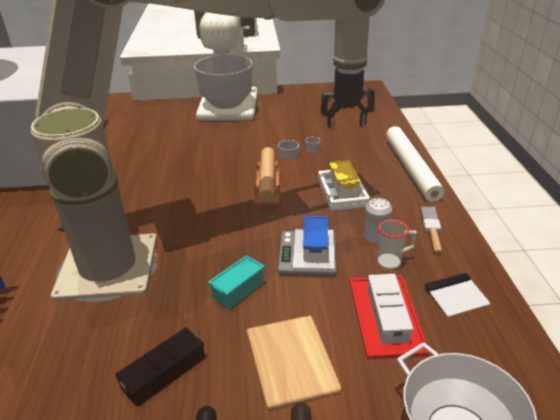

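```bash
python3 - <<'E'
from h import *
p,w,m,H,S,V=load('w24')
k=big(box((w[...,2]>62)&(w[...,2]<85),(225,115,330,275)));print('butter',rayrect(k,m,75),rect(w[k][:,:2]),np.percentile(w[k][:,2],[5,50,95]))
q=w[k];A=np.c_[q[:,:2]-q[:,:2].mean(0),np.ones(len(q))];print('tilt',np.linalg.lstsq(A,q[:,2],rcond=None)[0])
p,w,m,H,S,V=load('s24')
k=big((w[...,2]>53)&(w[...,2]<85)&(w[...,0]>370)&(w[...,0]<470)&(w[...,1]>170)&(w[...,1]<460));print('pin',rect(w[k][:,:2]),np.percentile(w[k][:,2],95))
E
```

```text
butter (array([639.6, 267.8]), array([122.9,  60. ]), -85.6) (array([639.7, 267. ]), array([124.4,  60.1]), -85.7) [72.48424326 73.78428297 76.85177426]
tilt [-4.93609183e-05 -3.71551754e-04  7.41480627e+01]
pin (array([416.1, 317.4]), array([251.7,  42.3]), 85.2) 73.20319078235966
```

Everything is in place: butter is about 2 mm off and level, pin about 3 mm off, and the jug and dredger have not moved. The robot is clear and well inside the time limit, so I'm handing in.

```bash
python3 -c "
from bench import r,monitor
print(monitor.sense()['time'],r.hand_in())"
```

```text
the job is handed in; nothing more can be done
53.55 None
```

The pile is taken apart and all four things stand on their places. I handed the job in at 53.6 s of the 141 s allowed; the hand-in gives no verdict.

My last camera measurements, against the centre of each place:

| Thing | Place | Offset from centre | Angle off lengthways |
|---|---|---|---|
| Pin | both V notches of the rest | about 3 mm | 0.3° |
| Tin | red tray | about 2–3 mm | 0.3° |
| Flour tub | scale pan | about 2 mm | 0.1° |
| Butter tub | chilling dish floor | about 2 mm | 0.1° |

- **Butter:** its lid measured level.
- **Pin:** its top was 73 mm above the bench, as it should be when seated.
- **Bystanders:** the jug and the dredger read within 1 mm of where they started.
- **Board and gripper:** the carrying board is empty, and the open gripper stands clear above everything.

Some checks were weak or disagreed:
- **Touchdown:** the wrist force did not clearly show when the tin and tubs touched down. I judged contact by the height stopping at the predicted value.
- **Butter length:** the first butter measurement lost part of the lid in shadow and read 89 mm long. I repeated it from depth and got about 123 mm.
- **Side camera:** it reads 3–5 mm lower in y than the wrist camera, so I relied on the wrist camera for the placings.

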